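Wedge a sharpening stone into its holder

ROBOT

A 6-joint arm with a two-finger parallel gripper is mounted at the origin on the work surface. World frame = base frame: x ahead of the robot, y to its left, z up, the work surface at z = 0. Lengths are in m, angles in rad, forces in N, time in s.
With the tool pointing down it reaches from about 0.25 to 0.8 m from the base axis. Payload 3.9 kg.
Tool frame: the origin (TCP) lies at the very end of the fingers, on their centre line; the grasp point (between the pads) lies manip.pinch_z behind it (manip.pinch_z is the distance from the TCP to the grasp point, in m); z points along the fingers, y is the direction in which the jaws open and shut (so a half turn about z gives the same grasp; the last joint's range is limited). The gripper opens to 85 mm and grips with 20 to 120 N. Pads are 22 mm wide; open, the fingers measure 114 mm over their backs; the gripper's body (76 mm by 85 mm) begins 54 mm behind the grasp point. The pads swing forward as they close: fully open they stand 13 mm farther back than shut.
Start: joints at [0, 0.26, -0.138, 1.173, 0, 1.571], TCP at [0.525, -0, 0.231] pointing down, gripper open.
Joint ranges: [-2.78, 2.78], [-0.83, 1.72], [-1.28, 1.37], [-1.9, 2.12], [-1.57, 1.48], [-3.14, 3.14]. Speed limits (rad/s): [2.57, 2.57, 3.14, 3.14, 3.14, 3.14].

INTERFACE

Orientations are given as a unit quaternion [x, y, z, w].
In Python, from bench import telemetry, vision, sign_off, manip gives the robot as it stands.
- The arm moves only by the tool drive_tool, never from a script. Its argument "targets" is a list that holds one entry, the list of rows, each a list of 7 numbers: the turn, a rotation vector about the world's x, y, z in degrees, then the shift along the world's x, y, z in m, then the opening, from -1 (shut) to 1 (fully open), so that 0 is half open. In form: [[[ax, ay, az, dx, dy, dz, jaw], ...]]. A call has exactly 10 rows; each row shifts and turns the commanded pose from where the row before left it; what a row does not reach is not made up. A row lasts 1/10 s, in which the tool goes at most 50 mm and 8.59 degrees, less where a joint would pass 70% of its speed; a pose out of reach is approached as far as the arm can. A call is refused whole if a number of a shift passes 0.05 or a number of a turn 8.59, either way. A call with a gripper value outside its range is refused whole. The fingers move at their own pace and stop on an object; "squeeze" is the grip in N (left out, the last holds). Time passes only in rows, so rows that do not move let the fingers close, or fill a call up. It gives the time, the measured TCP pose, the force and the opening at its end, in the units of the state.
- telemetry.observe(): the state, without advancing time (a new reading comes with each control period).
- vision.snapshot(name): name is "scene" or "side" or "wrist"; returns a dict with "frame" (400x640x3 uint8, blue, green, red), "range_z" (400x640 float32, m along the optical axis (not along the pixel's ray), 0 where there is no reading), "mtx" (3x3 intrinsics, pixels), "dist" ([k1, k2, p1, p2, k3] as OpenCV has them; the pictures are not rectified), "xyz" and "rotation" of the camera in the world; the wrist camera has in their place "T_tool_cam" (4x4, takes a point from camera to tool coordinates, whose origin is the TCP and whose axes are the flange's). Camera axes: x right, y down, z forward; pixel columns grow to the right and rows downward; lengths in m; the calibration is good to about 2 mm. A picture is of the moment at which its call begins: read the wrist's pose just before it.
- sign_off(): hands the job in, once; it reports no verdict.
The state is a dict: "t": time; "joints": joint angles; "joint_velocities": joint speeds; "tau": joint torques, N m; "ee_pos": TCP position; "eef_rot": TCP orientation; "ft_force": force on the tool from outside, world axes, zero at the start; "torque": the same for the moment, N m; "grip_width": finger opening in m.
Only numpy, scipy, OpenCV 4.12 (cv2) and the standard library are available. Lean on these libraries where they do the work, as an engineer would, in place of code of your own. Each camera call takes 0.05 s, during which the arm holds its last target.

TASK

Clamp the sharpening stone for use: slide it along the fence of the holder, under the steel bridge, until it meets the end stop. Then lay the wooden wedge flat, thin end first and about an inch deep, in the open mouth of the tapered slot beside the stone and let go of it; finally tap it forward until it goes no further and holds the stone tight against the fence. Leave the knives and the oil bottle where they are.

Things in the scene. Friction and masses are not known exactly. Their poses are not given: they have to be found in the camera images.
- holder: Fixed stone holder: plywood plate 280 x 160 x 15 mm with dark wood strips 18 mm high (top z = 33). Origin: centre of the plate's underside; x from the open near end (-140) to the end stop, y left, z up. In its frame, mm: straight fence on the left, face y = 45; end stop, face x = 125; right of the stone the plate is bare from x = -140 to -15. Sites below give the rest; see also stone.
- end_stop (a point): Point on the plate at the foot of the end stop's face, on the line of the stone's middle when it is home: (125, 20, 15) mm in the holder's frame. The home stone's far end touches it.
- bridge (a point): Middle of the underside of the steel bridge over the stone's path: (100, 15, 47) mm in the holder's frame, 32 mm above the plate. The bar is 30 mm along x, top z = 53; the gap below is 60 mm wide (y = -15 to 45). A slanted lead-in plate stands before its right foot (x = 57 to 86, y below -13).
- slot_mouth (a point): Middle of the mouth of the tapered slot, on the plate: (-15, -17, 15) mm in the holder's frame. The slot lies between the stone's right side (y = -5 when against the fence) and a slanted rail 18 mm high, 22 mm thick, whose face runs from (-15, -29) to (65, -13): 24 mm wide at the mouth, narrowing 1 in 5 towards +x.
- stone: Sharpening stone, red below, grey above, 150 x 50 x 25 mm, 0.3 kg, loose on the plate beside the fence. Origin: centre of its underside, x along it to the end stop. Starts 50 to 85 mm short of the end stop, up to 4 mm off the fence, nearly parallel. Home it is at x = 50, y = 20 mm in the holder's frame, near end at x = -25; slides with 2 to 4 N.
- wedge: Loose wooden wedge, flat on the bench, 120 mm long, 26 high, 40 g. Origin: mid-length, underside; x to the thin end. Yellow parallel head x = -60 to -20, y = -14 to 14. Then tapers 1 in 5: left face straight at y = 14 (goes against the stone), right face slants from y = -14 to 2 at x = 60. An inch in the mouth: origin near (-50, -21) mm in the holder's frame.
- wedge_butt (a point): Centre of the wedge's yellow blunt end face (28 wide x 26 high mm), 60 mm behind its origin, 13 mm above its underside. Push here. It slides with under 1 N, then meets both sides; light taps (8 N) may stop short while the stone still shifts to the fence. Home, the wedge's origin is near (-15, -19) mm in the holder's frame (butt x = -75) and a 15 N tap moves it no more.
- knife_blue: Knife with a blue handle, 260 mm long, up to 18 mm high, origin under the joint of handle and blade, blade to +x. Lies left of the holder; leave alone.
- knife_orange: Knife with an orange handle, same shape; leave alone.
- oil: Amber oil bottle, 48 mm across, 110 mm high, origin at the centre of its foot. Stands beyond the wedge, right of the holder; leave alone.

How it is judged:
By the outcome, as a careful person would: the job done as asked, in the order asked, and still so for the second after the job is handed in, with the robot touching nothing.
It also fails if it takes over 58 s, if anything falls off the work surface, if the arm or the gripper's body presses on something with over 40 N, if the wrist force passes 120 N, or if a joint passes its speed limit or range.

## Working session

There is one attempt and no reset: what is moved stays moved. The work goes in short steps, Python scripts to look and compute and a tool call to move; the robot and the scene stay as the last step left them, time stands still between calls to the robot, and variables do not carry over. Pictures are saved under pics/ and viewed, and the job is handed in when it is done.

Besides the shell and the picture viewer there is one more tool, called after "Call:" as name(argument=value, ...) on one line, values as JSON. drive_tool: Moves the arm, as the interface text tells. Its arguments: {"type":"object","properties":{"targets":{"type":"array","items":{"type":"array","items":{"type":"array","items":{"type":"number"}}}},"squeeze":{"type":"number"}},"required":["targets"]}

```bash
ls; mkdir -p pics
cat > h.py <<'E'
import numpy as np, cv2
from scipy.spatial.transform import Rotation as R
from bench import telemetry, vision, manip
def campose(s,st=None):
    if 'T_tool_cam' in s:
        T=np.eye(4);T[:3,:3]=R.from_quat(st['eef_rot']).as_matrix();T[:3,3]=st['ee_pos']
        T=T@np.array(s['T_tool_cam']);return T[:3,:3],T[:3,3]
    r=np.array(s['rotation'])
    if r.size==4: r=R.from_quat(r).as_matrix()
    return r,np.array(s['xyz'])
def snap(n):
    st=telemetry.observe();s=vision.snapshot(n);s['Rm'],s['c']=campose(s,st);return s
def ray(s,uv):
    p=cv2.undistortPoints(np.array(uv,float).reshape(-1,1,2),np.array(s['mtx']),np.array(s['dist'])).reshape(-1,2)
    return np.c_[p,np.ones(len(p))]@s['Rm'].T
def onplane(s,uv,z):
    d=ray(s,uv);return s['c']+d*((z-s['c'][2])/d[:,2])[:,None]
def depthpt(s,uv):
    d=ray(s,uv);zz=np.array([s['range_z'][int(round(v)),int(round(u))] for u,v in uv]);return s['c']+d*zz[:,None]
def proj(s,P):
    rv=cv2.Rodrigues(s['Rm'].T)[0];return cv2.projectPoints(np.array(P,float).reshape(-1,1,3),rv,-s['Rm'].T@s['c'],np.array(s['mtx']),np.array(s['dist']))[0].reshape(-1,2)
E
python3 - <<'E'
from h import *
import pickle
st=telemetry.observe();print(st,[ (a,getattr(manip,a)) for a in dir(manip) if a[0]!='_'])
for n in ['scene','side','wrist']:
    s=snap(n);cv2.imwrite(f'pics/{n}0.png',s['frame']);pickle.dump(s,open(f'{n}0.pkl','wb'));print(n,s['c'],s['Rm'][:,2],s['mtx'],s['dist'])
E
```

```text
pics
{'t': 0.0, 'joints': array([ 1.37926924e-05,  2.60652467e-01, -1.39375123e-01,  1.17266180e+00,
        7.97818065e-06,  1.57081655e+00]), 'joint_velocities': array([-1.86147923e-04, -1.36768675e-04,  1.16660825e-03,  1.06298968e-03,
        8.12113543e-05,  5.79495929e-04]), 'tau': array([-3.22425103e-04, -4.05677426e+01,  2.53926122e+01,  1.89446745e-02,
       -4.02533055e-05,  2.61086342e-05]), 'ee_pos': array([5.24332929e-01, 9.78817189e-06, 2.30479125e-01]), 'eef_rot': array([ 7.07108739e-01,  7.07104189e-01, -6.66489254e-04, -6.72107913e-04]), 'ft_force': array([-0.04317481,  0.18268574,  0.08671554]), 'torque': array([ 0.01352519,  0.0490834 , -0.01561889]), 'grip_width': 0.08561430644273951} [('MotionError', <class 'bench.MotionError'>), ('pinch_z', 0.0187)]
scene [1.16828163 0.77863964 0.66125784] [-0.53503162 -0.65727014 -0.53078916] [[481.89022122   0.         316.66699772]
 [  0.         481.89022122 202.92893134]
 [  0.           0.           1.        ]] [0.04935157 0.         0.         0.         0.        ]
side [ 0.2983605  -0.65114118  0.8069105 ] [ 0.24421781  0.6723435  -0.69879316] [[458.84926789   0.         316.75229017]
 [  0.         458.84926789 197.39368197]
 [  0.           0.           1.        ]] [-0.09129126  0.          0.          0.          0.        ]
wrist [0.52486527 0.08596434 0.37421924] [-0.00160553 -0.32489051 -0.94575027] [[303.10265299   0.         321.13934179]
 [  0.         303.10265299 196.44201222]
 [  0.           0.           1.        ]] [-0.04910125  0.          0.          0.          0.        ]
```

View pics/scene0.png

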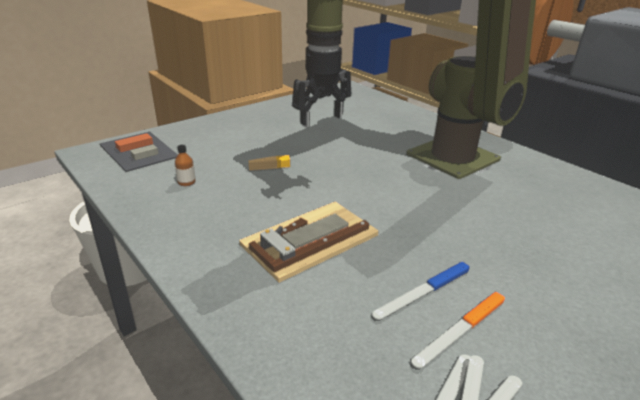

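View pics/side0.png

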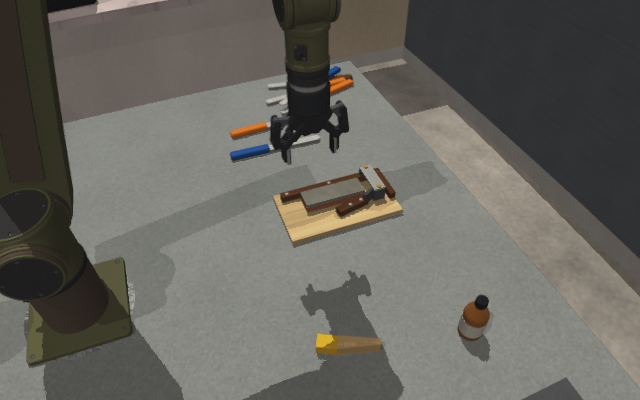

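View pics/wrist0.png

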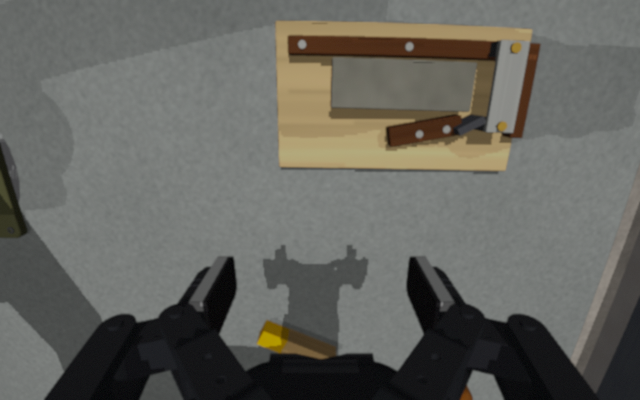

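The wrist view shows the holder with its plate corners near (277,22), (531,28), (506,170), (280,168) and the stone top from (332,57) to (473,110). The wedge is at about (260–335, 322–355), partly hidden by the gripper. In the side view the wedge is at (317–382, 335–355) and the bottle at (474,318). Next I'll measure the corners.

Run:
```python
import pickle
from h import *
w=pickle.load(open('wrist0.pkl','rb'));s=pickle.load(open('side0.pkl','rb'));sc=pickle.load(open('scene0.pkl','rb'))
def crop(s,x0,y0,x1,y1,k,n):
    cv2.imwrite(f'pics/{n}.png',cv2.resize(s['frame'][y0:y1,x0:x1],None,fx=k,fy=k,interpolation=cv2.INTER_CUBIC))
crop(w,265,10,550,185,2.8,'w_c');crop(s,265,155,415,250,5,'s_c');crop(s,300,320,400,370,7,'s_w');crop(sc,230,140,390,280,4,'sc_c')
for n,q in(('w',w),('s',s),('sc',sc)):
    z=q['range_z'];print(n,(z>0).mean())
uv=[(300,150),(400,85),(360,85),(440,85),(510,70),(345,46),(420,130),(350,250)]
print(depthpt(w,uv).round(4))
```

```text
w 0.99599609375
s 0.9960390625
sc 0.99172265625
[[ 0.4991  0.0213  0.0162]
 [ 0.6061  0.0943  0.0413]
 [ 0.5646  0.094   0.0402]
 [ 0.6487  0.0949  0.0401]
 [ 0.7131  0.1102  0.0543]
 [ 0.5485  0.1321  0.0344]
 [ 0.6341  0.0473  0.0339]
 [ 0.5644 -0.1208  0.0009]]
```

View pics/w_c.png

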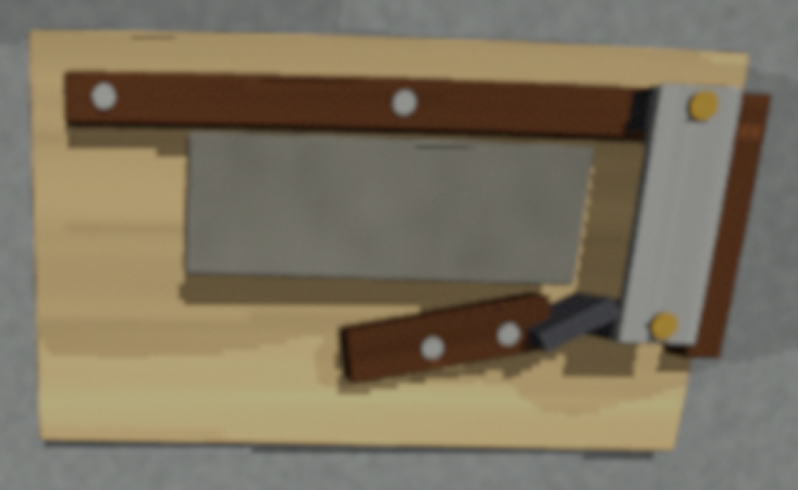

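View pics/s_c.png

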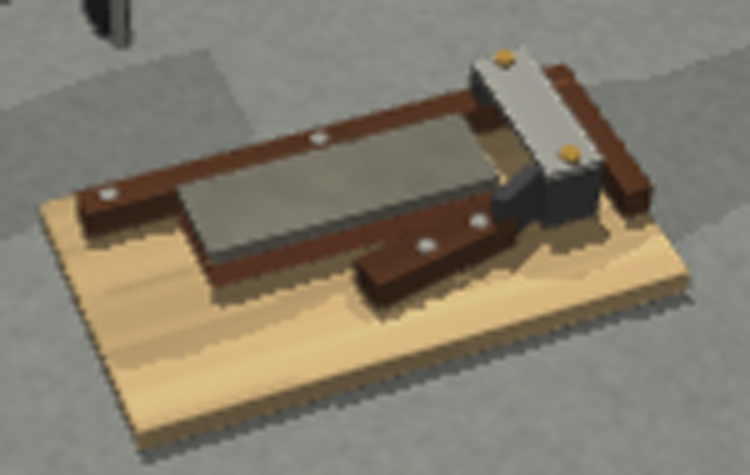

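View pics/s_w.png

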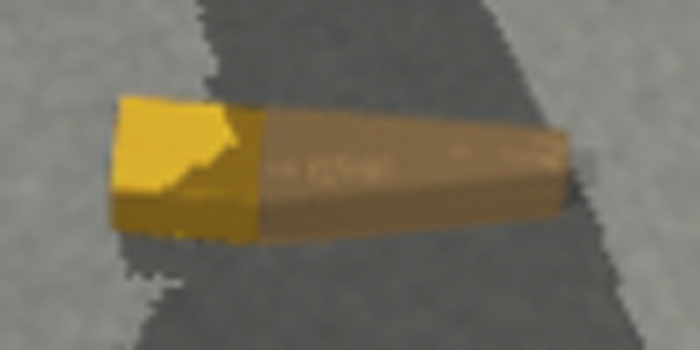

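View pics/sc_c.png

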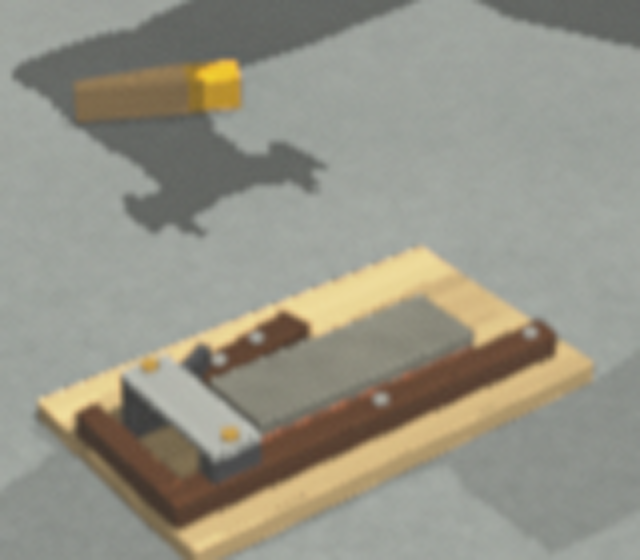

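Crops: in the wrist view all four plate corners and all four corners of the stone's grey top are visible. In the side view the wedge has its yellow head at left and its thin end at right, pointing roughly +x. Next I'll triangulate.

```bash
cat >> h.py <<'E'
def tri(s1,uv1,s2,uv2):
    out=[]
    for d1,d2 in zip(ray(s1,uv1),ray(s2,uv2)):
        A=np.c_[d1,-d2];t=np.linalg.lstsq(A,s2['c']-s1['c'],rcond=None)[0]
        p,q=s1['c']+d1*t[0],s2['c']+d2*t[1];out.append(np.r_[(p+q)/2,np.linalg.norm(p-q)])
    return np.array(out)
def fit2(model,meas):  # rigid 2D: returns theta,t,resid
    m=np.array(model,float);w=np.array(meas,float);mc,wc=m.mean(0),w.mean(0)
    H=(m-mc).T@(w-wc);th=np.arctan2(H[0,1]-H[1,0],H[0,0]+H[1,1])
    Rm=np.array([[np.cos(th),-np.sin(th)],[np.sin(th),np.cos(th)]]);t=wc-Rm@mc
    return th,t,w-(m@Rm.T+t)
def uc(pts,k,x0,y0): return [((a+.5)/k-.5+x0,(b+.5)/k-.5+y0) for a,b in pts]
E
python3 - <<'E'
import pickle
from h import *
np.set_printoptions(precision=4,suppress=True)
w=pickle.load(open('wrist0.pkl','rb'));s=pickle.load(open('side0.pkl','rb'));sc=pickle.load(open('scene0.pkl','rb'))
P=uc([(30,29),(748,53),(673,451),(42,440)],2.8,265,10)
S=uc([(189,134),(594,147),(575,284),(187,272)],2.8,265,10)
Ps=uc([(40,207),(690,275),(140,437)],5,265,155)
Ss=uc([(178,188),(460,117),(498,178),(210,255)],5,265,155)
print('tri plate',tri(w,[P[0],P[2],P[3]],s,Ps));print('tri stone',tri(w,S,s,Ss))
pw=onplane(w,P,.015)[:,:2]
th,t,r=fit2(np.array([[-140,80],[140,80],[140,-80],[-140,-80]])/1e3,pw);print('holder',np.degrees(th),t,'\n',r)
sw=onplane(w,S,.040)[:,:2]
th2,t2,r2=fit2(np.array([[-75,25],[75,25],[75,-25],[-75,-25]])/1e3,sw);print('stone',np.degrees(th2),t2,'\n',r2)
c,q=np.cos(th),np.sin(th);Rh=np.array([[c,-q],[q,c]]);print('stone in holder',(t2-t)@Rh, np.degrees(th2-th)); print((sw-t)@Rh)
Psw=onplane(s,Ps,.015)[:,:2];print('side plate-based',Psw,'wr',pw[[0,2,3]]);print('side stone',onplane(s,Ss,.04)[:,:2],sw)
# wedge
ws=uc([(120,96),(567,130),(566,177),(112,192)],7,300,320) # head NL, thin L, thin R, head NR top
pws=onplane(s,ws,.026)[:,:2]
print('wedge side',pws);th3,t3,r3=fit2(np.array([[-60,14],[60,14],[60,2],[-60,-14]])/1e3,pws);print(np.degrees(th3),t3,r3)
wc=uc([(76,82),(238,62),(190,67)],4,230,140) # scene: thinL? 
print('wedge scene @.026',onplane(sc,wc,.026))
m=np.array([s['frame'][int(v),int(u)] for u,v in ws])
print('depths',depthpt(s,uc([(200,130),(350,150),(500,150)],7,300,320)))
print('bottle',depthpt(s,[(474,318)]))
E
```

```text
tri plate [[ 0.4755  0.1608  0.0115  0.0012]
 [ 0.753  -0.0039  0.0125  0.0011]
 [ 0.4736 -0.0003  0.012   0.0004]]
tri stone [[0.5358 0.1205 0.0383 0.0009]
 [0.6862 0.1184 0.0356 0.0012]
 [0.6842 0.0687 0.0382 0.0024]
 [0.5351 0.0718 0.038  0.0002]]
holder -0.7368104200592213 [0.6138 0.0785] 
 [[ 0.0007  0.0001]
 [-0.0011 -0.0002]
 [-0.0007 -0.    ]
 [ 0.0011  0.0002]]
stone -0.9838677537908562 [0.61   0.0948] 
 [[-0.0001 -0.0006]
 [-0.0006 -0.0005]
 [ 0.0001  0.0003]
 [ 0.0006  0.0008]]
stone in holder [-0.004   0.0162] -0.24705733373163505
[[-0.079   0.041 ]
 [ 0.0705  0.0404]
 [ 0.071  -0.0088]
 [-0.0785 -0.0077]]
side plate-based [[ 0.4752  0.1569]
 [ 0.7509 -0.0062]
 [ 0.4731 -0.0028]] wr [[ 0.4755  0.1604]
 [ 0.7521 -0.0033]
 [ 0.4739  0.0005]]
side stone [[0.5357 0.1187]
 [0.6834 0.1138]
 [0.682  0.0665]
 [0.5344 0.07  ]] [[0.5353 0.1205]
 [0.6848 0.118 ]
 [0.6847 0.0687]
 [0.5351 0.0719]]
wedge side [[ 0.4399 -0.241 ]
 [ 0.5466 -0.2949]
 [ 0.5403 -0.3071]
 [ 0.4278 -0.2665]]
-27.058859338939385 [ 0.4868 -0.2809] [[ 0.0001  0.0001]
 [ 0.      0.0009]
 [-0.0009 -0.0006]
 [ 0.0008 -0.0004]]
wedge scene @.026 [[ 0.5405 -0.3064  0.026 ]
 [ 0.4281 -0.2639  0.026 ]
 [ 0.4611 -0.278   0.026 ]]
depths [[ 0.456  -0.2585  0.0263]
 [ 0.4905 -0.2791  0.0271]
 [ 0.527  -0.2943  0.0279]]
bottle [[ 0.7046 -0.3468  0.0769]]
```

Measured poses:

| Item | Position (m) | Yaw | Check |
|---|---|---|---|
| Holder | (0.614, 0.0785) | −0.7° | plate height 12 mm by triangulation (15 given) |
| Stone | 54 mm short of the stop, about 4 mm off the fence | about −1° | height 38 mm (40 given) |
| Wedge | (0.487, −0.281) | −27° | height 26 mm |

I'll shut the jaws, turn the tool 90° and approach the stone's right side. I'll nudge it to the fence first, then slide it.

Call:
drive_tool(targets=[[[0,0,8.5,0.0055,0.0045,-0.015,-1],[0,0,8.5,0.0055,0.0045,-0.015,-1],[0,0,8.5,0.0055,0.0045,-0.015,-1],[0,0,8.5,0.0055,0.0045,-0.015,-1],[0,0,8.5,0.0055,0.0045,-0.015,-1],[0,0,8.5,0.0055,0.0045,-0.015,-1],[0,0,8.5,0.0055,0.0045,-0.015,-1],[0,0,8.5,0.0055,0.0045,-0.015,-1],[0,0,8.5,0.0055,0.0045,-0.015,-1],[0,0,4.3,0.0055,0.0045,-0.015,-1]]], squeeze=40)

```text
t: 1.15
ee_pos: [0.5799, 0.0452, 0.0803]
eef_rot: [0.078, 0.997, -0.0, -0.0]
ft_force: [0.3, 0.4, -0.7]
grip_width: -0.0001
```

Run:
```python
from h import *
import pickle
s=snap('wrist');cv2.imwrite('pics/w1.png',cv2.resize(s['frame'],(800,500)));pickle.dump(s,open('w1.pkl','wb'))
```

```text
(no output)
```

View pics/w1.png

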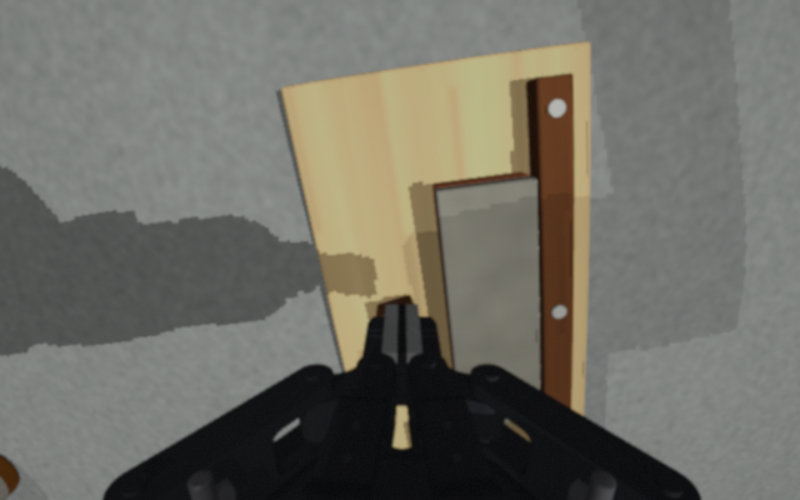

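The view shows the holder's near end, with plate corners at (282,90) and (590,42) and the stone's near corners at (437,190) and (537,178). The shut fingertips are at (400,305). I'll refine the pose from this view.

Run:
```python
from h import *
import pickle
np.set_printoptions(precision=4,suppress=True)
s=pickle.load(open('w1.pkl','rb'))
P=uc([(281,90),(590,42)],1.25,0,0);S=uc([(437,190),(537,179)],1.25,0,0)
p=onplane(s,P,.015);q=onplane(s,S,.04);print(p,q)
print(np.degrees(np.arctan2(*( (p[1]-p[0])[[1,0]])))-90,np.linalg.norm(p[1]-p[0]),np.linalg.norm(q[1]-q[0]))
T=telemetry.observe();print(T['ee_pos'],proj(s,[T['ee_pos']])*1.25, depthpt(s,uc([(400,315),(386,330),(418,330)],1.25,0,0)))
```

```text
[[0.4743 0.0008 0.015 ]
 [0.4754 0.16   0.015 ]] [[0.5338 0.0722 0.04  ]
 [0.5358 0.1212 0.04  ]]
-0.4054966407159242 0.15918458905330743 0.04907193332093482
[0.5793 0.0457 0.0779] [[397.4499 317.4435]] [[0.5686 0.0485 0.0952]
 [0.5682 0.0435 0.1055]
 [0.5698 0.0549 0.1058]]
```

Call:
drive_tool(targets=[[[0,0,4.15,0,0,-0.01,-1],[0,0,4.15,0,0,-0.01,-1],[0,0,0,0,0,-0.01,-1],[0,0,0,0,0,-0.01,-1],[0,0,0,0,0,-0.01,-1],[0,0,0,0,0,-0.004,-1],[0,0,0,0,0.003,0,-1],[0,0,0,0,0.003,0,-1],[0,0,0,0,0.003,0,-1],[0,0,0,0,0.003,0,-1]]])

```text
t: 2.2
ee_pos: [0.5803, 0.0568, 0.0278]
eef_rot: [0.008, 1.0, -0.001, 0.0]
ft_force: [-1.3, -2.5, 1.9]
grip_width: -0.0002
```

Call:
drive_tool(targets=[[[0,0,0,0,0.001,-0.001,-1],[0,0,0,0,0.001,-0.001,-1],[0,0,0,0,0.001,0,-1],[0,0,0,0,0.001,0,-1],[0,0,0,0,0,0,-1],[0,0,0,0,0,0,-1],[0,0,0,0,0,0,-1],[0,0,0,0,0,0,-1],[0,0,0,0,0,0,-1],[0,0,0,0,0,0,-1]]])

```text
t: 3.2
ee_pos: [0.5818, 0.0582, 0.0261]
eef_rot: [0.009, 1.0, -0.003, 0.002]
ft_force: [2.0, -8.8, 2.4]
grip_width: 0.0003
```

Run:
```python
from h import *
import pickle
s=snap('wrist');cv2.imwrite('pics/w2.png',cv2.resize(s['frame'],(800,500)));pickle.dump(s,open('w2.pkl','wb'))
st=telemetry.observe();print(st['ee_pos'],st['ft_force'],st['torque'])
```

```text
[0.58180956 0.05823079 0.02612561] [ 2.07007204 -8.94242995  1.36495029] [-1.69256529 -0.36929552 -0.00743637]
```

View pics/w2.png

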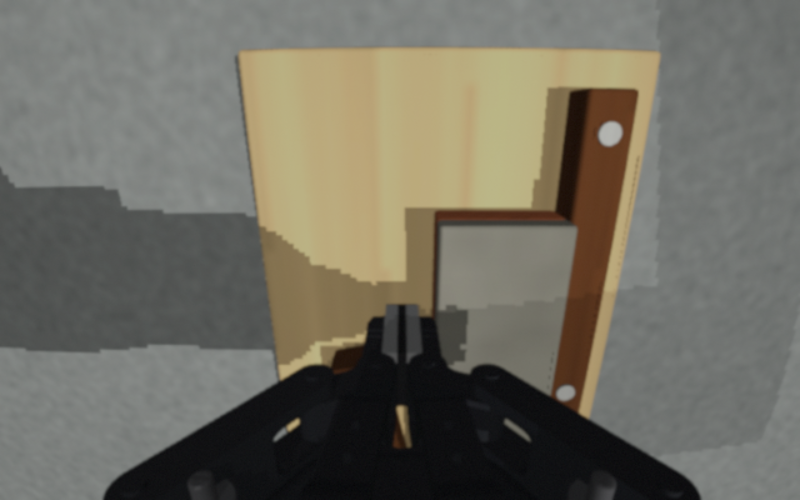

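The fingers touch the stone's right side with 9 N. The stone's near end is at (440,225)–(575,227), and its left corner seems to be at the fence.

Run:
```python
from h import *
import pickle
np.set_printoptions(precision=4,suppress=True)
s=pickle.load(open('w2.pkl','rb'))
cv2.imwrite('pics/w2c.png',cv2.resize(s['frame'][60:330,330:530],None,fx=2.2,fy=2.2))
f=lambda L:uc(L,1.25,0,0)
print('plate',onplane(s,f([(240,52),(658,53)]),.015));print('stone',onplane(s,f([(440,226),(575,227),(555,375)]),.04))
print('fence top inner',onplane(s,f([(588,92),(571,220)]),.033))
print('fence foot',onplane(s,f([(573,92),(562,175)]),.015))
```

```text
plate [[0.4736 0.0016 0.015 ]
 [0.4756 0.1591 0.015 ]]
stone [[0.5354 0.0749 0.04  ]
 [0.5364 0.1235 0.04  ]
 [0.6006 0.1241 0.04  ]]
fence top inner [[0.4907 0.1253 0.033 ]
 [0.5358 0.1249 0.033 ]]
fence foot [[0.4898 0.1277 0.015 ]
 [0.5217 0.127  0.015 ]]
```

View pics/w2c.png

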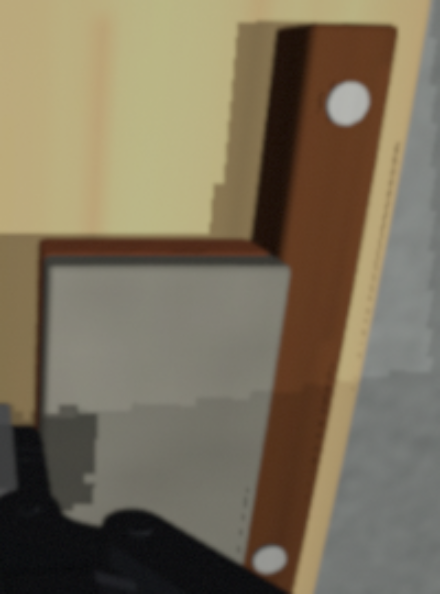

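The stone is now on the fence: its left edge is at y 0.1238 against the fence at 0.1245, and it is parallel. I'll go round to its near end.

Call:
drive_tool(targets=[[[0,0,0,0,-0.006,0,-1],[0,0,0,0,-0.008,0,-1],[0,0,0,-0.02,0,0,-1],[0,0,0,-0.025,0,0,-1],[0,0,0,-0.025,0,0,-1],[0,0,0,0,0.02,0,-1],[0,0,0,0,0.02,0,-1],[0,0,0,0,0.01,0,-1],[0,0,0,0,0,0,-1],[0,0,0,0,0,0,-1]]])

```text
t: 4.25
ee_pos: [0.5099, 0.0968, 0.0252]
eef_rot: [0.008, 1.0, -0.0, -0.0]
ft_force: [-0.3, -0.1, -0.4]
grip_width: 0.0005
```

Call:
drive_tool(targets=[[[0,0,0,0.003,0,0,-1],[0,0,0,0.006,0,0,-1],[0,0,0,0.006,0,0,-1],[0,0,0,0.006,0,0,-1],[0,0,0,0.006,0,0,-1],[0,0,0,0.006,0,0,-1],[0,0,0,0.006,0,0,-1],[0,0,0,0.006,0,0,-1],[0,0,0,0.006,0,0,-1],[0,0,0,0.006,0,0,-1]]])

```text
t: 5.25
ee_pos: [0.564, 0.0961, 0.0248]
eef_rot: [0.008, 1.0, -0.001, -0.003]
ft_force: [-7.8, -2.5, 5.8]
grip_width: -0.0001
```

Call:
drive_tool(targets=[[[0,0,0,0.002,0,0,-1],[0,0,0,0.002,0,0,-1],[0,0,0,0.002,0,0,-1],[0,0,0,0.002,0,0,-1],[0,0,0,0.001,0,0,-1],[0,0,0,0,0,0,-1],[0,0,0,0,0,0,-1],[0,0,0,0,0,0,-1],[0,0,0,0,0,0,-1],[0,0,0,0,0,0,-1]]])

```text
t: 6.25
ee_pos: [0.5735, 0.096, 0.0247]
eef_rot: [0.008, 1.0, -0.001, -0.002]
ft_force: [-7.1, -1.8, 4.0]
grip_width: 0.0001
```

Run:
```python
from h import *
import pickle
np.set_printoptions(precision=4,suppress=True)
s=snap('wrist');cv2.imwrite('pics/w3.png',cv2.resize(s['frame'],(800,500)));pickle.dump(s,open('w3.pkl','wb'))
q=snap('side');pickle.dump(q,open('s3.pkl','wb'));cv2.imwrite('pics/s3.png',cv2.resize(q['frame'][140:260,255:415],None,fx=5,fy=5,interpolation=cv2.INTER_CUBIC))
```

```text
(no output)
```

View pics/w3.png

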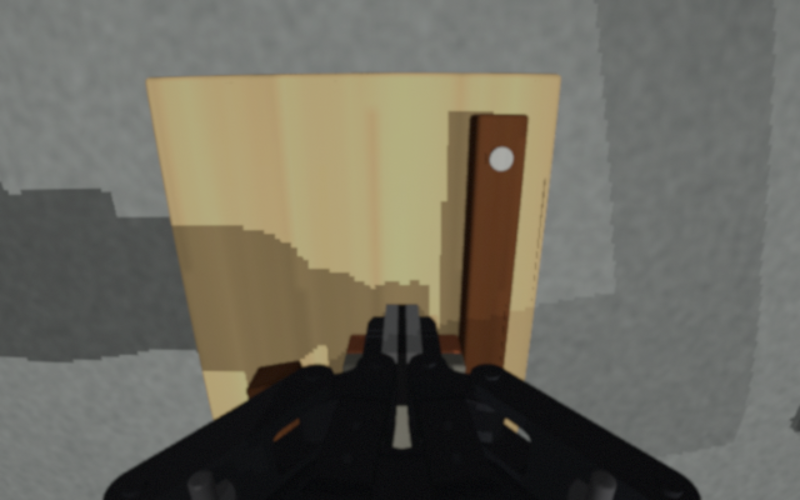

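View pics/s3.png

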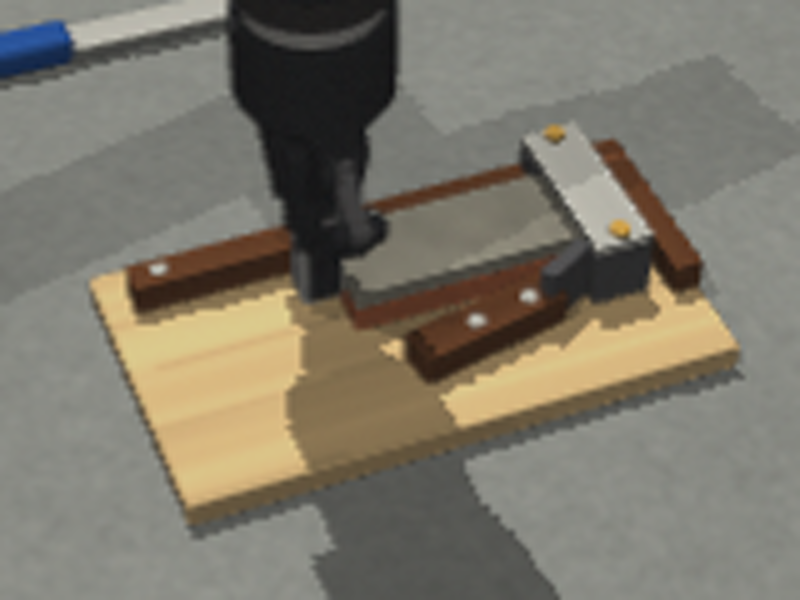

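The stone is under the bridge and not yet home: force is still steady at about 7 N, and about 5 mm is left. I'll creep on.

Call:
drive_tool(targets=[[[0,0,0,0.001,0,0,-1],[0,0,0,0.001,0,0,-1],[0,0,0,0.001,0,0,-1],[0,0,0,0.001,0,0,-1],[0,0,0,0.0005,0,0,-1],[0,0,0,0.0005,0,0,-1],[0,0,0,0.0005,0,0,-1],[0,0,0,0,0,0,-1],[0,0,0,0,0,0,-1],[0,0,0,0,0,0,-1]]])

```text
t: 7.35
ee_pos: [0.5777, 0.0959, 0.0247]
eef_rot: [0.008, 1.0, -0.001, -0.004]
ft_force: [-8.5, -1.4, 6.5]
grip_width: 0.0003
```

Call:
drive_tool(targets=[[[0,0,0,0.001,0,0,-1],[0,0,0,0.001,0,0,-1],[0,0,0,0.001,0,0,-1],[0,0,0,0.0005,0,0,-1],[0,0,0,0.0005,0,0,-1],[0,0,0,0,0,0,-1],[0,0,0,0,0,0,-1],[0,0,0,0,0,0,-1],[0,0,0,0,0,0,-1],[0,0,0,0,0,0,-1]]])

```text
t: 8.35
ee_pos: [0.5776, 0.096, 0.0244]
eef_rot: [0.008, 1.0, -0.001, -0.007]
ft_force: [-16.2, -1.1, 12.8]
grip_width: -0.0003
```

Motion stopped at x 0.5777 while the force rose to 16 N, so the stone is at the end stop. I'll back off, rise and head for the wedge.

Call:
drive_tool(targets=[[[0,0,0,-0.02,0,0,-1],[0,0,0,0,0,0.04,-1],[0,0,0,0,0,0.05,-1],[0,0,-6.5,-0.015,-0.03,0.04,0],[0,0,-6.5,-0.015,-0.05,0.01,1],[0,0,-6.5,-0.015,-0.05,0,1],[0,0,-6.5,-0.015,-0.05,0,1],[0,0,0,-0.015,-0.05,0,1],[0,0,0,-0.015,-0.05,0,1],[0,0,0,-0.015,-0.05,0,1]]])

```text
t: 9.35
ee_pos: [0.4655, -0.2207, 0.1635]
eef_rot: [0.233, 0.973, -0.0, 0.001]
ft_force: [1.6, 0.5, 0.1]
grip_width: 0.0852
```

Call:
drive_tool(targets=[[[0,0,0,0,-0.026,0,1],[0,0,0,0,0,0,1],[0,0,0,0,0,0,1],[0,0,0,0,0,0,1],[0,0,0,0,0,0,1],[0,0,0,0,0,0,1],[0,0,0,0,0,0,1],[0,0,0,0,0,0,1],[0,0,0,0,0,0,1],[0,0,0,0,0,0,1]]])

```text
t: 10.35
ee_pos: [0.4652, -0.2442, 0.1631]
eef_rot: [0.233, 0.973, -0.0, 0.0]
ft_force: [-0.7, -0.3, -0.6]
grip_width: 0.0852
```

Run:
```python
from h import *
import pickle
np.set_printoptions(precision=4,suppress=True)
s=snap('wrist');cv2.imwrite('pics/w4.png',cv2.resize(s['frame'],(800,500)));pickle.dump(s,open('w4.pkl','wb'))
q=snap('side');pickle.dump(q,open('s4.pkl','wb'));cv2.imwrite('pics/s4.png',cv2.resize(q['frame'][140:260,255:415],None,fx=5,fy=5,interpolation=cv2.INTER_CUBIC))
```

```text
(no output)
```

View pics/w4.png

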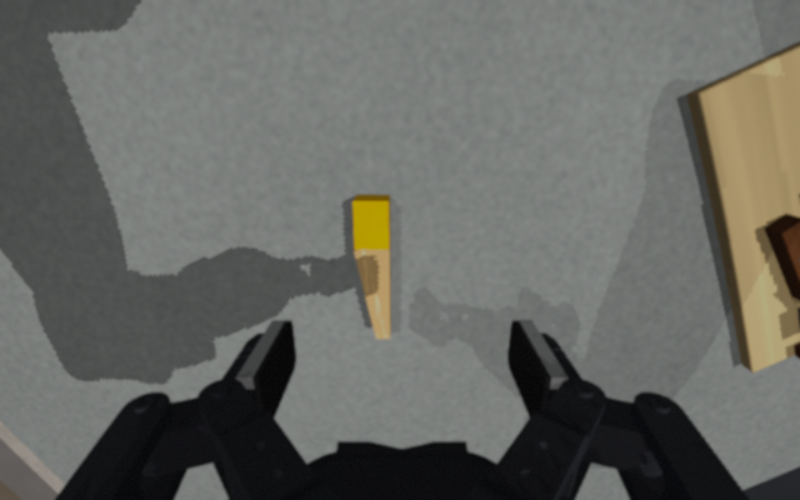

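View pics/s4.png

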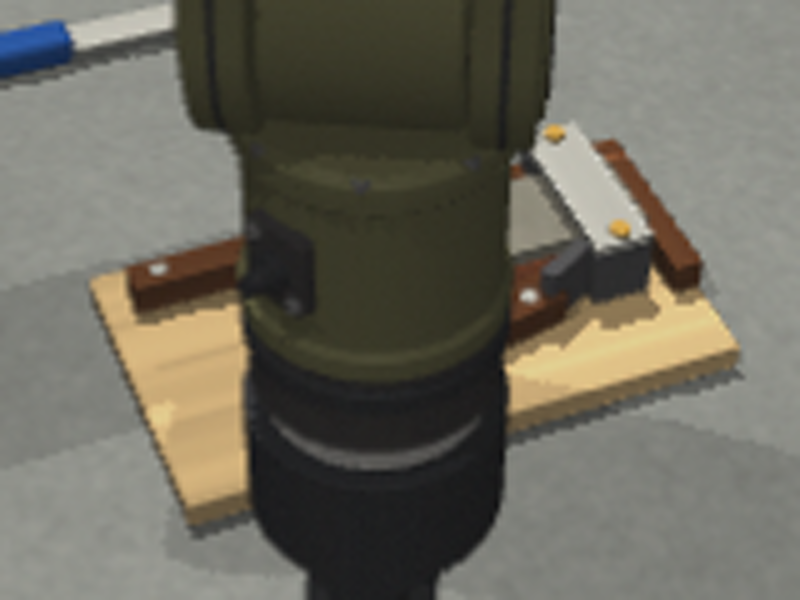

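The wedge lies head away from the gripper: butt top corners at (352,199) and (390,198), joint at (355,249)–(390,249), thin end at (377,339)–(390,338). Its straight face is on the left.

Run:
```python
from h import *
import pickle
np.set_printoptions(precision=4,suppress=True)
s=pickle.load(open('w4.pkl','rb'))
L=uc([(390,198),(390,249),(390,338),(377,339),(355,249),(352,199)],1.25,0,0)
p=onplane(s,L,.026)[:,:2]
m=np.array([[-60,14],[-20,14],[60,14],[60,2],[-20,-14],[-60,-14]])/1e3
th,t,r=fit2(m,p);print(np.degrees(th),t);print(r)
print('depth z',depthpt(s,uc([(370,220),(375,300)],1.25,0,0)))
c,q=np.cos(th),np.sin(th);Rw=np.array([[c,-q],[q,c]]);print('grasp',t+Rw@[-.040,0])
side=pickle.load(open('side0.pkl','rb'))
ws=uc([(120,96),(567,130),(566,177),(112,192)],7,300,320)
print(tri(s,[L[0],L[2],L[3],L[5]],side,ws))
R0=R.from_quat(telemetry.observe()['eef_rot']).as_matrix();print('jaw axis deg',np.degrees(np.arctan2(R0[1,1],R0[0,1])),telemetry.observe()['ee_pos'])
```

```text
-27.077017141030232 [ 0.4869 -0.2787]
[[-0.0009  0.0007]
 [-0.0004  0.0002]
 [ 0.0003 -0.0007]
 [ 0.0016 -0.0004]
 [-0.0001  0.0005]
 [-0.0004 -0.0003]]
depth z [[ 0.4472 -0.2597  0.0263]
 [ 0.5089 -0.2884  0.0266]]
grasp [ 0.4513 -0.2605]
[[ 0.4402 -0.2388  0.0217  0.0009]
 [ 0.5471 -0.2945  0.0254  0.0005]
 [ 0.5424 -0.3056  0.024   0.0029]
 [ 0.4277 -0.2649  0.0227  0.0012]]
jaw axis deg 63.09793565630176 [ 0.4652 -0.2442  0.163 ]
```

Call:
drive_tool(targets=[[[0,0,0,-0.007,-0.0082,-0.02,1],[0,0,0,-0.007,-0.0081,-0.02,1],[0,0,0,0,0,-0.03,1],[0,0,0,0,0,-0.03,1],[0,0,0,0,0,-0.03,1],[0,0,0,0,0,-0.015,1],[0,0,0,0,0,-0.008,1],[0,0,0,0,0,-0.006,1],[0,0,0,0,0,0,1],[0,0,0,0,0,0,1]]])

```text
t: 11.45
ee_pos: [0.4518, -0.2609, 0.0048]
eef_rot: [0.233, 0.973, -0.0, 0.001]
ft_force: [0.5, 0.9, 0.1]
grip_width: 0.0854
```

Run:
```python
from h import *
import pickle
s=snap('wrist');cv2.imwrite('pics/w5.png',cv2.resize(s['frame'],(800,500)));pickle.dump(s,open('w5.pkl','wb'))
```

```text
(no output)
```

View pics/w5.png

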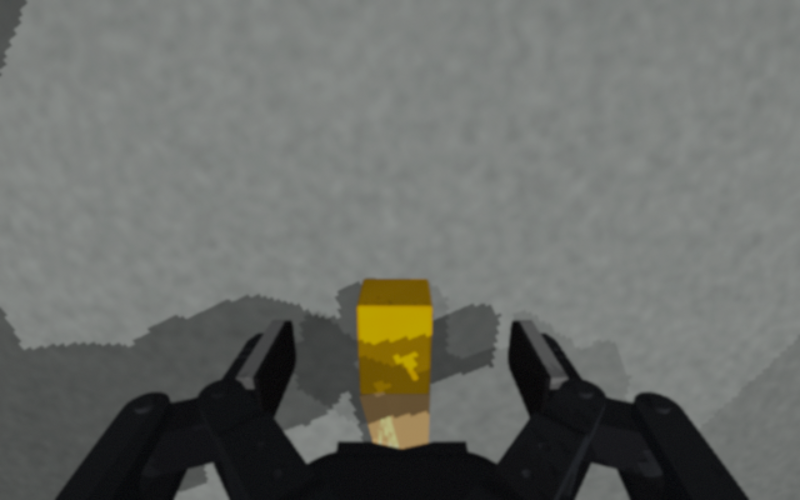

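The head sits midway between the pads: fingers at columns 292 and 512, head at 358–433. I'll grip and lift.

Call:
drive_tool(targets=[[[0,0,0,0,0,-0.001,-1],[0,0,0,0,0,-0.001,-1],[0,0,0,0,0,0,-1],[0,0,0,0,0,0,-1],[0,0,0,0,0,0,-1],[0,0,0,0,0,0,-1],[0,0,0,0,0,0,-1],[0,0,0,0,0,0.03,-1],[0,0,0,0,0,0.04,-1],[0,0,0,0,0,0.04,-1]]], squeeze=30)

```text
t: 12.5
ee_pos: [0.4502, -0.2599, 0.1124]
eef_rot: [0.233, 0.973, 0.0, -0.001]
ft_force: [0.9, -0.5, 0.1]
grip_width: 0.0276
```

Run:
```python
from h import *
import pickle
s=snap('wrist');cv2.imwrite('pics/w6.png',cv2.resize(s['frame'],(800,500)));pickle.dump(s,open('w6.pkl','wb'))
s=snap('side');cv2.imwrite('pics/s6.png',cv2.resize(s['frame'][180:400,240:480],None,fx=2.5,fy=2.5));pickle.dump(s,open('s6.pkl','wb'))
```

```text
(no output)
```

View pics/w6.png

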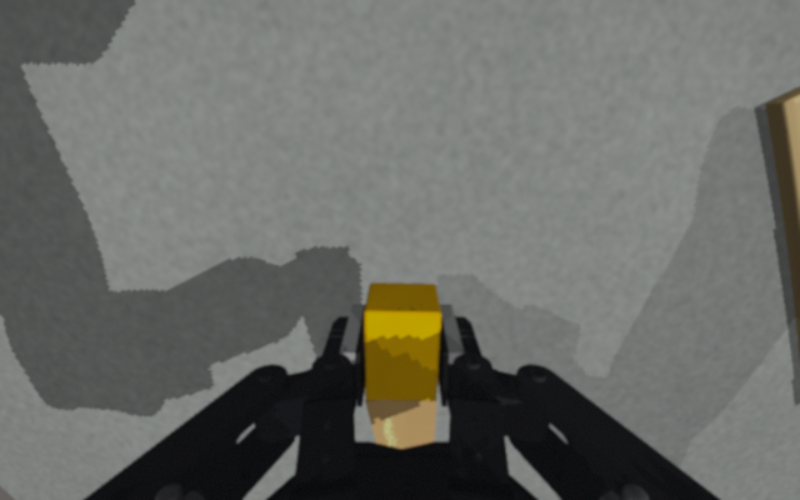

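View pics/s6.png

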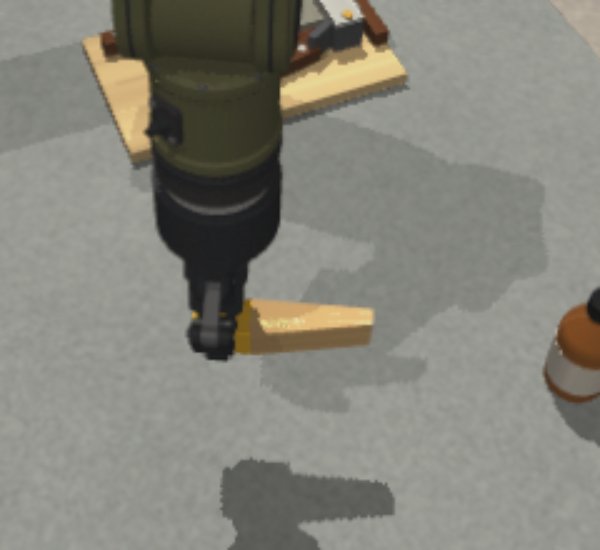

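The wedge is held level at an opening of 27.6 mm. Next I'll measure its offset in the tool.

Run:
```python
from h import *
import pickle
np.set_printoptions(precision=4,suppress=True)
s=pickle.load(open('w6.pkl','rb'));st=telemetry.observe();e=st['ee_pos'];Rt=R.from_quat(st['eef_rot']).as_matrix();print(e)
for zt in (e[2]+.021,e[2]+.024):
    p=onplane(s,uc([(441,311),(364,311),(439,401),(366,401)],1.25,0,0),zt);print('in tool',(p-e)@Rt, np.linalg.norm(p[0]-p[1]))
print('jaw deg',np.degrees(np.arctan2(Rt[1,1],Rt[0,1])),'tilt',Rt[:,2])
print('dz',depthpt(s,uc([(402,330),(402,390)],1.25,0,0))-e)
g=.4869,-.2787;b=np.array([*g])-.06*np.array([np.cos(np.radians(-27.1)),np.sin(np.radians(-27.1))]);print('butt pre',b, (np.r_[b,e[2]]-e)@Rt)
```

```text
[ 0.4548 -0.2625  0.1171]
in tool [[ 0.0249  0.0161 -0.0213]
 [ 0.0248 -0.0109 -0.0212]
 [-0.0145  0.0168 -0.0209]
 [-0.0145 -0.0114 -0.0209]] 0.027026143958360647
in tool [[ 0.0265  0.0158 -0.0243]
 [ 0.0264 -0.0106 -0.0243]
 [-0.0119  0.0164 -0.0239]
 [-0.0119 -0.0111 -0.0239]] 0.02634036985775941
jaw deg 63.10261767184449 tilt [ 0.0087 -0.0048 -1.    ]
dz [[-0.0789  0.0424  0.1392]
 [ 0.0103 -0.0024  0.0194]]
butt pre [ 0.4335 -0.2514] [ 0.024   0.0003 -0.0002]
```

Call:
drive_tool(targets=[[[0,0,6.6,0.009,0.02,0,-1],[0,0,6.6,0.009,0.04,0,-1],[0,0,6.6,0.009,0.04,0,-1],[0,0,6.6,0.009,0.04,0,-1],[0,0,0,0.009,0.04,0,-1],[0,0,0,0.009,0.04,0,-1],[0,0,0,0.009,0.04,0,-1],[0,0,0,0.009,0.04,0,-1],[0,0,0,0.002,0.02,-0.01,-1],[0,0,0,0,0,-0.01,-1]]])

```text
t: 13.6
ee_pos: [0.5253, 0.0622, 0.091]
eef_rot: [0.002, 1.0, 0.0, -0.0]
ft_force: [-0.2, -0.6, -0.4]
grip_width: 0.0273
```

Call:
drive_tool(targets=[[[0,0,0,0,0,-0.01,-1],[0,0,0,0,0,-0.01,-1],[0,0,0,0,0,-0.01,-1],[0,0,0,0,0,0,-1],[0,0,0,0,0,0,-1],[0,0,0,0,0,0,-1],[0,0,0,0,0,0,-1],[0,0,0,0,0,0,-1],[0,0,0,0,0,0,-1],[0,0,0,0,0,0,-1]]])

```text
t: 14.6
ee_pos: [0.5253, 0.0595, 0.0622]
eef_rot: [0.004, 1.0, 0.0, 0.0]
ft_force: [-0.5, -0.6, -0.1]
grip_width: 0.0273
```

Run:
```python
from h import *
import pickle
st=telemetry.observe();print(st['ee_pos'],st['eef_rot'],st['joint_velocities'].round(3))
s=snap('wrist');cv2.imwrite('pics/w7.png',cv2.resize(s['frame'],(800,500)));pickle.dump(s,open('w7.pkl','wb'))
s=snap('side');cv2.imwrite('pics/s7.png',cv2.resize(s['frame'][140:260,255:415],None,fx=5,fy=5,interpolation=cv2.INTER_CUBIC));pickle.dump(s,open('s7.pkl','wb'))
```

```text
[0.52531311 0.05952854 0.0622151 ] [4.31471075e-03 9.99990672e-01 1.61502455e-05 1.97017231e-04] [ 0.     0.002 -0.002  0.001 -0.    -0.001]
```

View pics/w7.png

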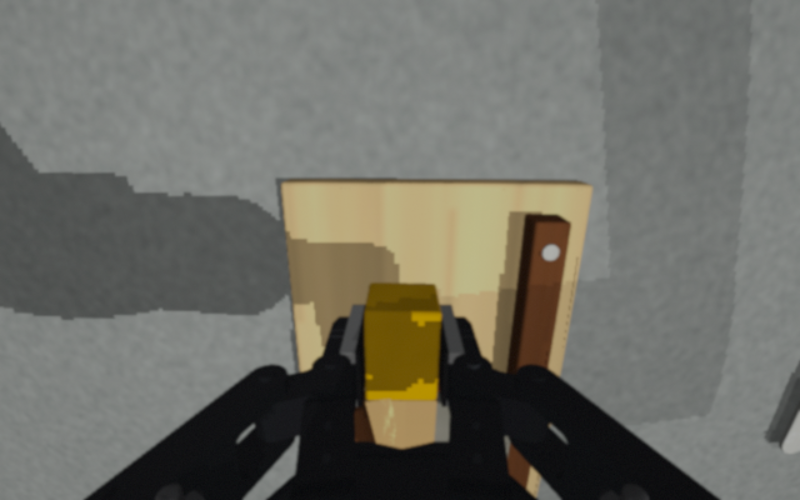

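View pics/s7.png

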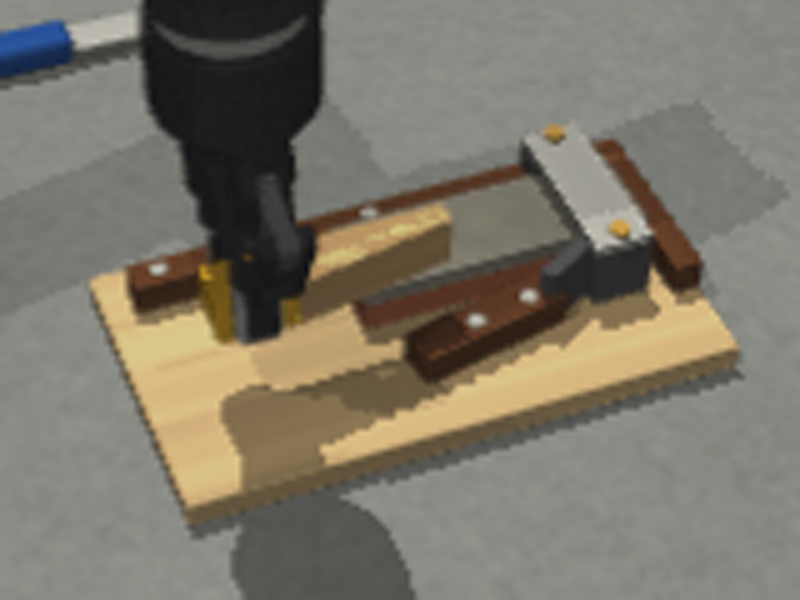

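The wedge is held over the plate. Its head is at (364–441, 311–400) and the plate's near edge runs (282,182)–(590,185). In the side view the stone is under the bridge. I'll work out the fine correction.

Run:
```python
from h import *
import pickle
np.set_printoptions(precision=4,suppress=True)
s=pickle.load(open('w7.pkl','rb'));sd=pickle.load(open('s7.pkl','rb'));e=np.array([.5253,.0595,.0622])
p=onplane(s,uc([(282,182),(590,185)],1.25,0,0),.015);print('plate near',p,np.linalg.norm(p[0]-p[1]))
for h in (.018,.021,.024):
    q=onplane(s,uc([(441,311),(364,311),(439,400),(365,400)],1.25,0,0),e[2]+h);print(h,q-e,q[2,0]-q[0,0],q[0,1]-q[1,1])
# tip of wedge from side: top-left of thin end (448,207), top-right? (451,222)
print('tip@side',onplane(sd,uc([(448,208),(452,222)],5,255,140),e[2]+.023)-e)
print('stone side view near right top',onplane(sd,uc([(362,300)],5,255,140),.04))
```

```text
plate near [[0.4726 0.0016 0.015 ]
 [0.4751 0.1586 0.015 ]] 0.15702301736352875
0.018 [[-0.0146  0.017   0.018 ]
 [-0.0148 -0.0117  0.018 ]
 [ 0.0269  0.0174  0.018 ]
 [ 0.0266 -0.0131  0.018 ]] 0.04147723089653177 0.028776531942384484
0.021 [[-0.0163  0.0167  0.021 ]
 [-0.0165 -0.0114  0.021 ]
 [ 0.0242  0.0171  0.021 ]
 [ 0.024  -0.0127  0.021 ]] 0.04048701937608701 0.0280895320431174
0.024 [[-0.0179  0.0164  0.024 ]
 [-0.0181 -0.011   0.024 ]
 [ 0.0216  0.0167  0.024 ]
 [ 0.0214 -0.0123  0.024 ]] 0.039496807855642246 0.0274025321438503
tip@side [[0.104  0.01   0.023 ]
 [0.1019 0.0005 0.023 ]]
stone side view near right top [[0.5863 0.0705 0.04  ]]
```

Both cameras put the wedge origin 42 mm ahead of the TCP. The contact data and this camera agree that the wedge face now overlaps the stone's line by about 1–2 mm. So I'll shift 4 mm right and 2 mm back before lowering.

Call:
drive_tool(targets=[[[0,0,0,-0.001,-0.002,0,-1],[0,0,0,-0.001,-0.002,0,-1],[0,0,0,0,0,-0.01,-1],[0,0,0,0,0,-0.01,-1],[0,0,0,0,0,-0.01,-1],[0,0,0,0,0,-0.006,-1],[0,0,0,0,0,-0.004,-1],[0,0,0,0,0,-0.002,-1],[0,0,0,0,0,0,-1],[0,0,0,0,0,0,-1]]])

```text
t: 15.7
ee_pos: [0.5235, 0.0555, 0.0203]
eef_rot: [0.004, 1.0, 0.0, 0.0]
ft_force: [-0.4, 0.1, -0.5]
grip_width: 0.0279
```

Run:
```python
from h import *
import pickle
st=telemetry.observe();print(st['ee_pos'],st['ft_force'],st['eef_rot'])
s=snap('side');cv2.imwrite('pics/s8.png',cv2.resize(s['frame'][140:260,255:415],None,fx=5,fy=5,interpolation=cv2.INTER_CUBIC));pickle.dump(s,open('s8.pkl','wb'))
s=snap('scene');cv2.imwrite('pics/c8.png',cv2.resize(s['frame'][150:290,220:400],None,fx=4.4,fy=4.2,interpolation=cv2.INTER_CUBIC));pickle.dump(s,open('c8.pkl','wb'))
```

```text
[0.5234773  0.05553468 0.02026553] [-0.43971512  0.10460026 -0.45207101] [4.31537758e-03 9.99990650e-01 2.34707522e-05 2.78181522e-04]
```

View pics/s8.png

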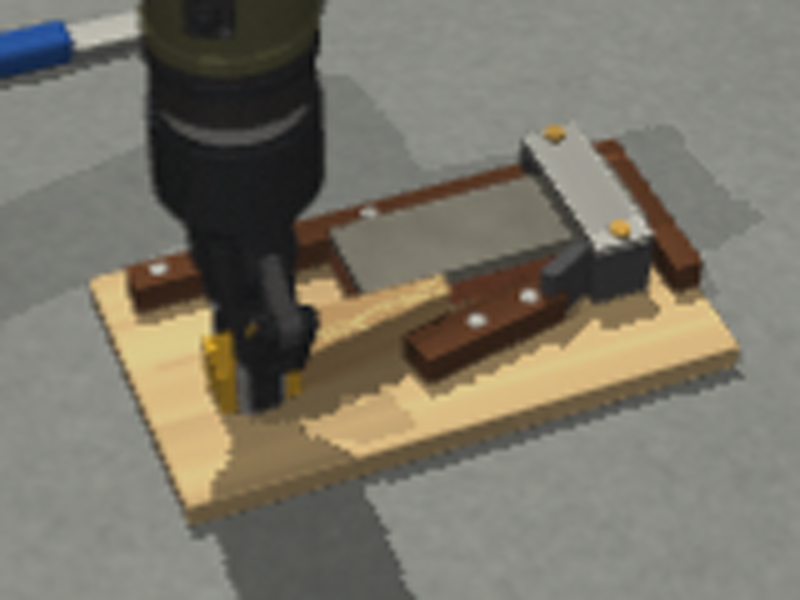

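View pics/c8.png

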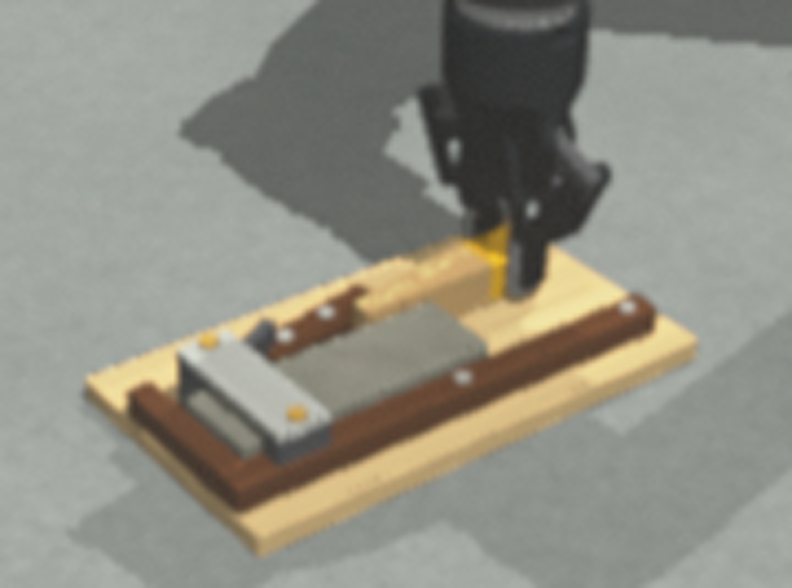

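The wedge tip is in the mouth between stone and rail and hovers about 2 mm up. In the scene view a tan strip seems to lie between the stone's far end and the stop. I'll zoom in on that before releasing.

Run:
```python
from h import *
import pickle
np.set_printoptions(precision=4,suppress=True)
s=pickle.load(open('c8.pkl','rb'));cv2.imwrite('pics/c8z.png',cv2.resize(s['frame'][225:275,240:300],None,fx=12,fy=12,interpolation=cv2.INTER_NEAREST))
cv2.imwrite('pics/s8z.png',cv2.resize(pickle.load(open('s8.pkl','rb'))['frame'][160:205,350:400],None,fx=12,fy=12,interpolation=cv2.INTER_NEAREST))
```

```text
(no output)
```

View pics/c8z.png

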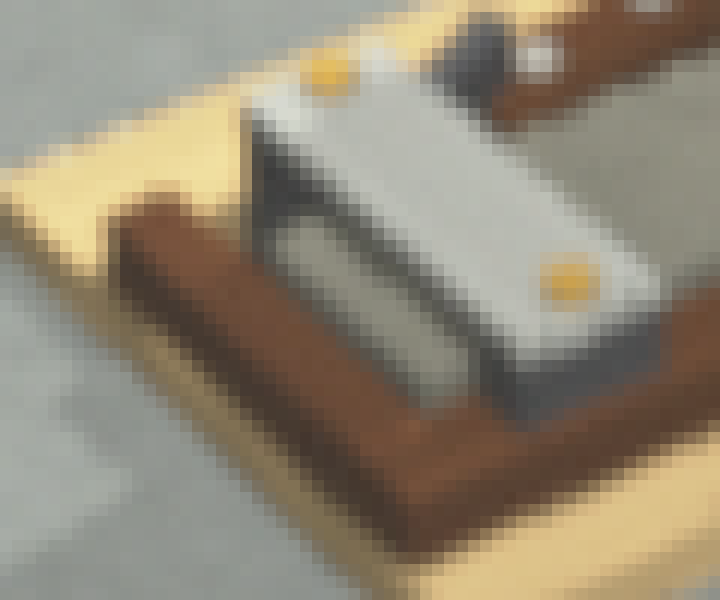

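There's no gap: the grey stone end runs right up to the stop's edge. I'll lower the last 2 mm, release and rise.

Call:
drive_tool(targets=[[[0,0,0,0,0,-0.001,-1],[0,0,0,0,0,-0.001,-1],[0,0,0,0,0,0,-1],[0,0,0,0,0,0,-1],[0,0,0,0,0,0,0.3],[0,0,0,0,0,0,0.3],[0,0,0,0,0,0,0.3],[0,0,0,0,0,0,0.3],[0,0,0,0,0,0.02,0.3],[0,0,0,0,0,0.03,0.3]]])

```text
t: 16.8
ee_pos: [0.5212, 0.0553, 0.0669]
eef_rot: [0.004, 1.0, -0.0, -0.002]
ft_force: [0.7, -0.4, -0.2]
grip_width: 0.0555
```

Call:
drive_tool(targets=[[[0,0,0,-0.01,0,0.03,0.3],[0,0,0,-0.02,0,0.01,-1],[0,0,0,-0.02,0,0,-1],[0,0,0,-0.01,0,0,-1],[0,0,0,0,0,0,-1],[0,0,0,0,0,0,-1],[0,0,0,0,0,0,-1],[0,0,0,0,0,0,-1],[0,0,0,0,0,0,-1],[0,0,0,0,0,0,-1]]])

```text
t: 17.8
ee_pos: [0.4634, 0.0554, 0.1078]
eef_rot: [0.004, 1.0, -0.0, -0.0]
ft_force: [-0.3, 0.6, 0.3]
grip_width: -0.0001
```

Run:
```python
from h import *
import pickle
st=telemetry.observe();print(st['ee_pos'],st['ft_force'],st['eef_rot'])
s=snap('wrist');cv2.imwrite('pics/w9.png',cv2.resize(s['frame'],(800,500)));pickle.dump(s,open('w9.pkl','wb'))
s=snap('side');cv2.imwrite('pics/s9.png',cv2.resize(s['frame'][140:260,255:415],None,fx=5,fy=5,interpolation=cv2.INTER_CUBIC));pickle.dump(s,open('s9.pkl','wb'))
```

```text
[0.46343246 0.05543907 0.10784641] [-0.29413559  0.6122702   0.27100411] [ 4.43195304e-03  9.99990174e-01 -1.94030921e-05 -9.79539496e-05]
```

View pics/w9.png

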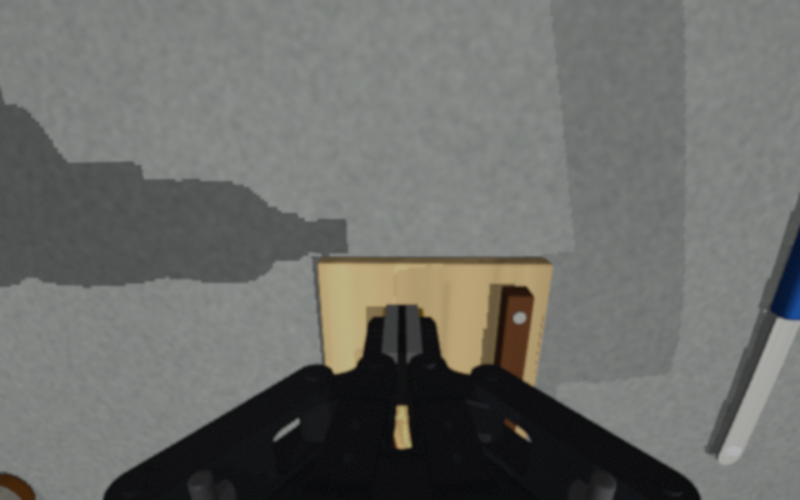

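View pics/s9.png

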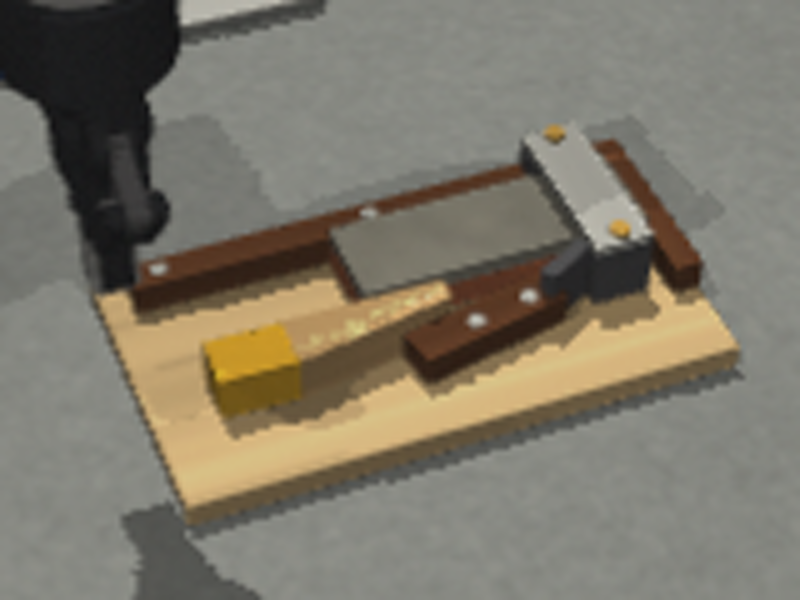

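The wedge lies flat, tip in the mouth and released, with its butt near x 0.5055. I'll come down behind the butt.

Call:
drive_tool(targets=[[[0,0,0,0.007,0,-0.02,-1],[0,0,0,0.007,0,-0.02,-1],[0,0,0,0,0,-0.02,-1],[0,0,0,0,0,-0.015,-1],[0,0,0,0,0,-0.008,-1],[0,0,0,0,0,0,-1],[0,0,0,0.004,0,0,-1],[0,0,0,0.004,0,0,-1],[0,0,0,0.004,0,0,-1],[0,0,0,0.004,0,0,-1]]])

```text
t: 18.9
ee_pos: [0.4943, 0.0556, 0.0257]
eef_rot: [0.004, 1.0, 0.0, 0.001]
ft_force: [-0.1, -1.1, 1.2]
grip_width: -0.0003
```

Call:
drive_tool(targets=[[[0,0,0,0.003,0,0,-1],[0,0,0,0.003,0,0,-1],[0,0,0,0.003,0,0,-1],[0,0,0,0.003,0,0,-1],[0,0,0,0.003,0,0,-1],[0,0,0,0.002,0,0,-1],[0,0,0,0.002,0,0,-1],[0,0,0,0.002,0,0,-1],[0,0,0,0,0,0,-1],[0,0,0,0,0,0,-1]]])

```text
t: 19.9
ee_pos: [0.5143, 0.0555, 0.025]
eef_rot: [0.004, 1.0, 0.0, 0.0]
ft_force: [-0.6, 0.1, 0.5]
grip_width: 0.0
```

Call:
drive_tool(targets=[[[0,0,0,0.002,0,0,-1],[0,0,0,0.002,0,0,-1],[0,0,0,0.002,0,0,-1],[0,0,0,0.001,0,0,-1],[0,0,0,0.001,0,0,-1],[0,0,0,0.001,0,0,-1],[0,0,0,0.001,0,0,-1],[0,0,0,0,0,0,-1],[0,0,0,0,0,0,-1],[0,0,0,0,0,0,-1]]])

```text
t: 20.9
ee_pos: [0.5223, 0.0556, 0.0248]
eef_rot: [0.004, 1.0, 0.0, -0.002]
ft_force: [-5.9, 0.2, 4.0]
grip_width: 0.0001
```

Run:
```python
from h import *
import pickle
s=snap('wrist');cv2.imwrite('pics/w10.png',cv2.resize(s['frame'],(800,500)));pickle.dump(s,open('w10.pkl','wb'))
s=snap('side');cv2.imwrite('pics/s10.png',cv2.resize(s['frame'][140:260,255:415],None,fx=5,fy=5,interpolation=cv2.INTER_CUBIC));pickle.dump(s,open('s10.pkl','wb'))
```

```text
(no output)
```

View pics/s10.png

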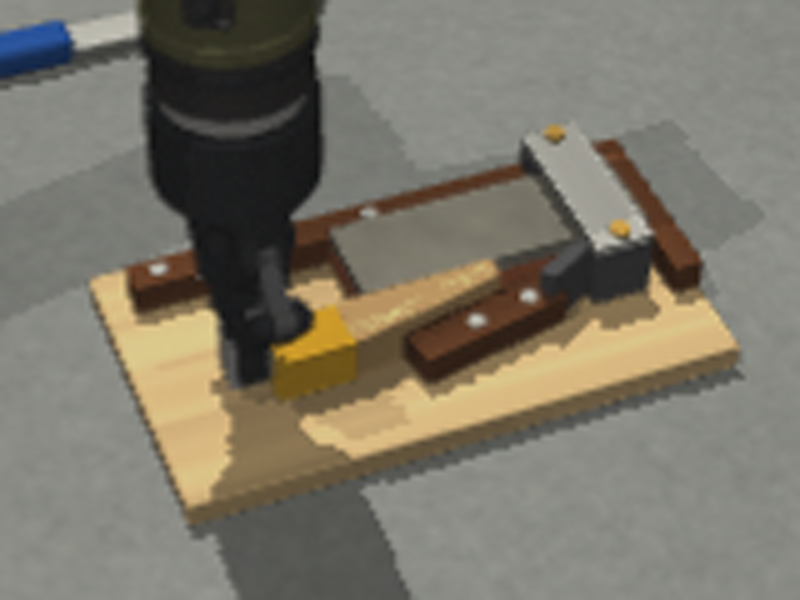

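The wedge has moved about 25 mm in and is parallel in the slot. Resistance has started at 6 N, so I'll keep pushing in small steps.

Call:
drive_tool(targets=[[[0,0,0,0.001,0,0,-1],[0,0,0,0.001,0,0,-1],[0,0,0,0.001,0,0,-1],[0,0,0,0.001,0,0,-1],[0,0,0,0.001,0,0,-1],[0,0,0,0,0,0,-1],[0,0,0,0,0,0,-1],[0,0,0,0,0,0,-1],[0,0,0,0,0,0,-1],[0,0,0,0,0,0,-1]]])

```text
t: 22.0
ee_pos: [0.5229, 0.0557, 0.0242]
eef_rot: [0.004, 1.0, 0.0, -0.005]
ft_force: [-11.4, 1.4, 8.8]
grip_width: 0.0003
```

Call:
drive_tool(targets=[[[0,0,0,0.001,0,0,-1],[0,0,0,0.001,0,0,-1],[0,0,0,0,0,0,-1],[0,0,0,0,0,0,-1],[0,0,0,0,0,0,-1],[0,0,0,0,0,0,-1],[0,0,0,0,0,0,-1],[0,0,0,0,0,0,-1],[0,0,0,0,0,0,-1],[0,0,0,0,0,0,-1]]])

```text
t: 23.0
ee_pos: [0.5231, 0.0558, 0.024]
eef_rot: [0.004, 1.0, 0.0, -0.007]
ft_force: [-15.7, 1.3, 11.4]
grip_width: -0.0001
```

It stopped at 16 N. Against the stone-push reference the butt is at about x_h −79, around 4 mm short of nominal. I'll check the gap between stone and fence.

Run:
```python
from h import *
import pickle
q=snap('scene');pickle.dump(q,open('c11.pkl','wb'));cv2.imwrite('pics/c11.png',cv2.resize(q['frame'][185:275,240:360],None,fx=6.6,fy=6.6,interpolation=cv2.INTER_CUBIC))
s=snap('side');pickle.dump(s,open('s11.pkl','wb'));cv2.imwrite('pics/s11.png',cv2.resize(s['frame'][165:225,290:390],None,fx=8,fy=8,interpolation=cv2.INTER_CUBIC))
s=snap('wrist');cv2.imwrite('pics/w11.png',cv2.resize(s['frame'],(800,500)));pickle.dump(s,open('w11.pkl','wb'))
```

```text
(no output)
```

View pics/c11.png

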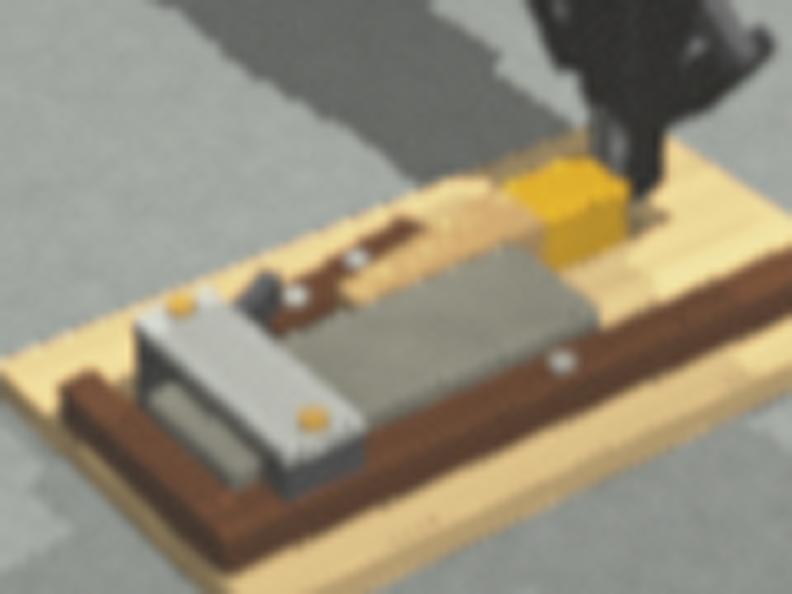

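View pics/s11.png

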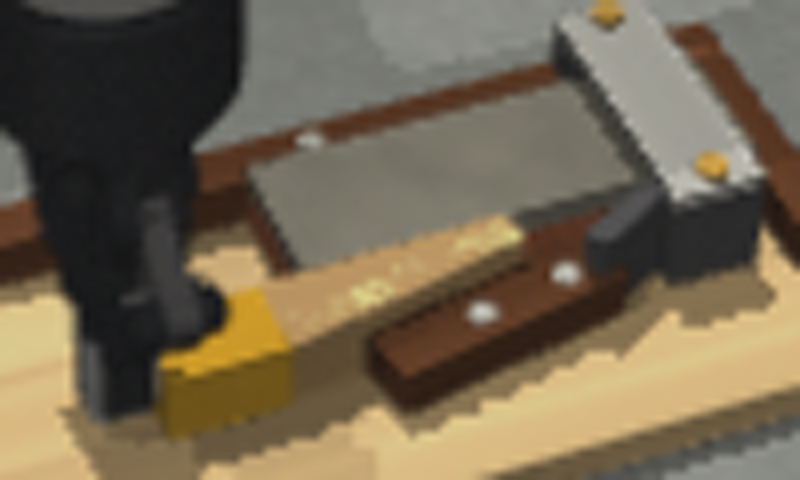

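View pics/w11.png

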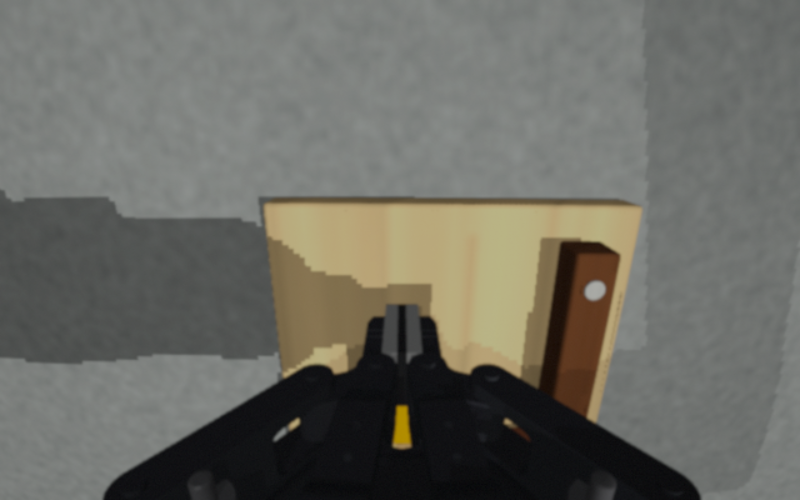

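The stone is on the fence and at the stop. The tool read +11 N in z while pushing, so it is bearing down on the wedge and adding friction. I'll back off, raise the tool a little and tap with an upward trim.

Call:
drive_tool(targets=[[[0,0,0,-0.01,0,0,-1],[0,0,0,-0.007,0,0.001,-1],[0,0,0,0,0,0.001,-1],[0,0,0,0,0,0,-1],[0,0,0,0.005,0,0,-1],[0,0,0,0.005,0,0.001,-1],[0,0,0,0.004,0,0.001,-1],[0,0,0,0.002,0,0.001,-1],[0,0,0,0.001,0,0.001,-1],[0,0,0,0,0,0,-1]]])

```text
t: 24.15
ee_pos: [0.5257, 0.0562, 0.0291]
eef_rot: [0.004, 1.0, 0.001, -0.006]
ft_force: [-8.7, 2.9, 0.4]
grip_width: -0.0002
```

Call:
drive_tool(targets=[[[0,0,0,0,0,0,-1],[0,0,0,0,0,0,-1],[0,0,0,0,0,0,-1],[0,0,0,0,0,0,-1],[0,0,0,0,0,0,-1],[0,0,0,0,0,0,-1],[0,0,0,0,0,0,-1],[0,0,0,0,0,0,-1],[0,0,0,0,0,0,-1],[0,0,0,0,0,0,-1]]])

```text
t: 25.15
ee_pos: [0.5257, 0.0562, 0.0291]
eef_rot: [0.004, 1.0, 0.001, -0.006]
ft_force: [-8.4, 2.7, -0.1]
grip_width: 0.0001
```

That helped: it moved 2.6 mm further with no vertical load. I'll push on.

Call:
drive_tool(targets=[[[0,0,0,0.001,0,0.0004,-1],[0,0,0,0.001,0,0.0004,-1],[0,0,0,0.001,0,0.0004,-1],[0,0,0,0.001,0,0.0004,-1],[0,0,0,0,0,0,-1],[0,0,0,0,0,0,-1],[0,0,0,0,0,0,-1],[0,0,0,0,0,0,-1],[0,0,0,0,0,0,-1],[0,0,0,0,0,0,-1]]])

```text
t: 26.15
ee_pos: [0.5262, 0.0563, 0.0298]
eef_rot: [0.004, 1.0, 0.001, -0.009]
ft_force: [-12.8, 4.8, 0.1]
grip_width: 0.0
```

Call:
drive_tool(targets=[[[0,0,0,0.001,0,0.0004,-1],[0,0,0,0.001,0,0.0004,-1],[0,0,0,0,0,0,-1],[0,0,0,0,0,0,-1],[0,0,0,0,0,0,-1],[0,0,0,0,0,0,-1],[0,0,0,0,0,0,-1],[0,0,0,0,0,0,-1],[0,0,0,0,0,0,-1],[0,0,0,0,0,0,-1]]])

```text
t: 27.15
ee_pos: [0.5265, 0.0565, 0.0302]
eef_rot: [0.004, 1.0, 0.001, -0.01]
ft_force: [-15.2, 3.3, -0.0]
grip_width: -0.0
```

Call:
drive_tool(targets=[[[0,0,0,0.001,0,0.0004,-1],[0,0,0,0.001,0,0.0004,-1],[0,0,0,0.001,0,0.0004,-1],[0,0,0,0.001,0,0.0004,-1],[0,0,0,0,0,0,-1],[0,0,0,0,0,0,-1],[0,0,0,0,0,0,-1],[0,0,0,0,0,0,-1],[0,0,0,0,0,0,-1],[0,0,0,0,0,0,-1]]])

```text
t: 28.15
ee_pos: [0.5268, 0.0566, 0.0307]
eef_rot: [0.004, 1.0, 0.001, -0.014]
ft_force: [-19.8, 5.9, 1.3]
grip_width: 0.0002
```

Call:
drive_tool(targets=[[[0,0,0,-0.012,0,-0.002,-1],[0,0,0,-0.012,0,-0.002,-1],[0,0,0,0,0,0,-1],[0,0,0,0,0,0,-1],[0,0,0,0.006,0,0,-1],[0,0,0,0.006,0,0.001,-1],[0,0,0,0.006,0,0.001,-1],[0,0,0,0.003,0,0.001,-1],[0,0,0,0.002,0,0.001,-1],[0,0,0,0,0,0,-1]]])

```text
t: 29.15
ee_pos: [0.5273, 0.0555, 0.0318]
eef_rot: [0.004, 1.0, 0.0, -0.012]
ft_force: [-20.0, 1.5, 5.9]
grip_width: -0.0003
```

Call:
drive_tool(targets=[[[0,0,0,0,0,0,-1],[0,0,0,0,0,0,-1],[0,0,0,0,0,0,-1],[0,0,0,0,0,0,-1],[0,0,0,0,0,0,-1],[0,0,0,0,0,0,-1],[0,0,0,0,0,0,-1],[0,0,0,0,0,0,-1],[0,0,0,0,0,0,-1],[0,0,0,0,0,0,-1]]])

```text
t: 30.15
ee_pos: [0.5273, 0.0555, 0.0318]
eef_rot: [0.004, 1.0, 0.0, -0.012]
ft_force: [-21.3, 0.7, 5.7]
grip_width: -0.0002
```

It now holds at 21 N: the TCP is at 0.5273, so the butt is at about x_h −75. I'll back off, rise and look.

Call:
drive_tool(targets=[[[0,0,0,-0.02,0,0,-1],[0,0,0,-0.03,0,0,-1],[0,0,0,-0.04,0,0.02,-1],[0,0,0,-0.04,0,0.05,-1],[0,0,0,-0.02,0,0.05,-1],[0,0,0,0,0,0.05,-1],[0,0,0,0,0,0.02,-1],[0,0,0,0,0,0,-1],[0,0,0,0,0,0,-1],[0,0,0,0,0,0,-1]]])

```text
t: 31.15
ee_pos: [0.3999, 0.0553, 0.2093]
eef_rot: [0.004, 1.0, -0.0, -0.001]
ft_force: [-0.0, 0.1, 0.2]
grip_width: 0.0003
```

Run:
```python
from h import *
import pickle
print(telemetry.observe()['ee_pos'])
for n,(x0,y0,x1,y1,k) in dict(side=(255,150,415,250,5),scene=(230,180,390,290,5)).items():
    s=snap(n);pickle.dump(s,open(n+'12.pkl','wb'));cv2.imwrite(f'pics/{n}12.png',cv2.resize(s['frame'][y0:y1,x0:x1],None,fx=k,fy=k,interpolation=cv2.INTER_CUBIC))
s=snap('wrist');pickle.dump(s,open('w12.pkl','wb'));cv2.imwrite('pics/w12.png',cv2.resize(s['frame'],(800,500)))
```

```text
[0.39988067 0.05532104 0.20929593]
```

View pics/side12.png

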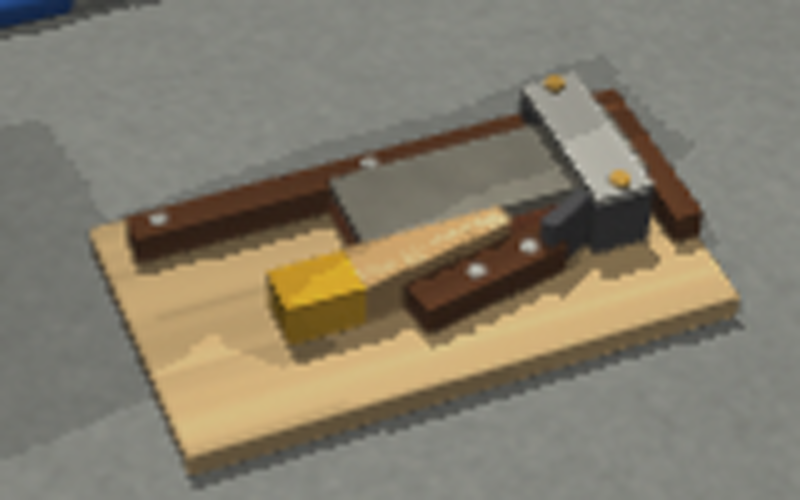

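View pics/scene12.png

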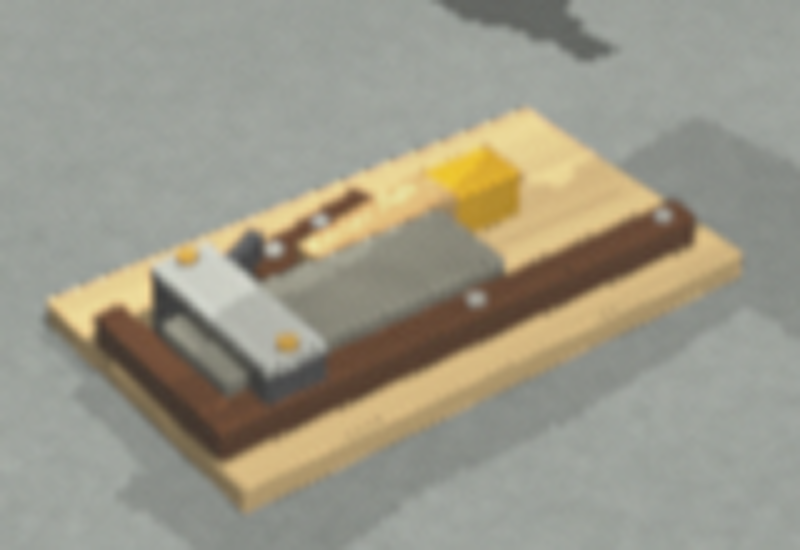

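View pics/w12.png

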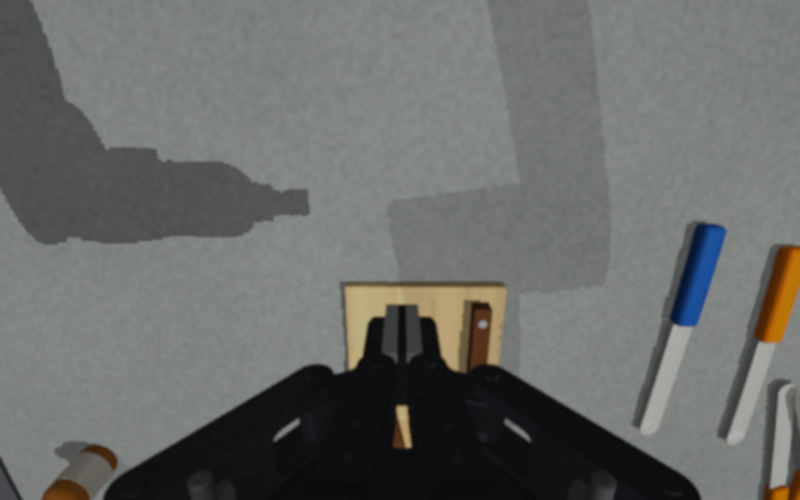

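Both views show the wedge in the slot and the stone under the bridge and against fence and stop. I'll get numbers from the side view in the holder's frame.

Run:
```python
from h import *
import pickle
np.set_printoptions(precision=1,suppress=True)
s=pickle.load(open('side12.pkl','rb'))
U=lambda L:uc(L,5,255,150)
p=onplane(s,U([(92,232),(190,462),(740,300)]),.015)[:,:2]*1e3
th,t,r=fit2([[-140,80],[-140,-80],[140,-80]],p);print(np.degrees(th),t,r)
c,q=np.cos(th),np.sin(th);Rh=np.array([[c,-q],[q,c]]);H=lambda P:(P[:,:2]*1e3-t)@Rh
print('wedge',H(onplane(s,U([(268,275),(283,306),(345,252),(367,293),(508,207)]),.041)))
print('stone NL,NR',H(onplane(s,U([(330,180),(354,242)]),.04)))
sc=pickle.load(open('scene12.pkl','rb'));V=lambda L:uc(L,5,230,180)
p=onplane(sc,V([(743,256),(528,107),(47,308),(243,493)]),.015)[:,:2]*1e3
th,t,r=fit2([[-140,80],[-140,-80],[140,-80],[140,80]],p);print(np.degrees(th),t,r)
c,q=np.cos(th),np.sin(th);Rh=np.array([[c,-q],[q,c]])
print('sc wedge butt L,R,joint L, tipL',H(onplane(sc,V([(520,180),(484,147),(460,203),(308,253)]),.041)))
print('stone NL FR FL',H(onplane(sc,V([(502,259),(168,318),(243,380)]),.04)))
st=telemetry.observe()
# bystanders
for a,n in (('side0.pkl','side12.pkl'),):
    A=pickle.load(open(a,'rb'))['frame'].astype(int);B=s['frame'].astype(int)
    for nm,(x0,y0,x1,y1) in dict(oil=(455,290,495,345),knives=(225,110,275,165)).items():print(nm,abs(A-B)[y0:y1,x0:x1].mean())
```

```text
-0.8405491070668015 [613.8  75.2] [[ 1.2 -0.7]
 [ 0.5 -0. ]
 [-1.7  0.7]]
wedge [[-75.   -5.5]
 [-75.3 -27.2]
 [-35.8  -4.3]
 [-35.9 -33.5]
 [ 48.7  -4.1]]
stone NL,NR [[-24.4  46.3]
 [-29.    1.4]]
-0.4743476804047773 [615.9  78.7] [[ 1.6 -0.6]
 [-2.  -0.5]
 [ 0.2  2.9]
 [ 0.2 -1.9]]
sc wedge butt L,R,joint L, tipL [[-69.9  -1.5]
 [-74.2 -33.6]
 [-35.5  -3.2]
 [ 43.5 -12.4]]
stone NL FR FL [[-23.9  41.4]
 [118.4 -10. ]
 [116.6  44.2]]
oil 2.2313636363636364
knives 43.49430303030303
```

The side view puts the wedge butt at x_h = −75, and the stone's near end is at −24 in both views, both at nominal. The scene view's far-edge reading of about 117 mm disagrees with 125, so I'll check with the wrist camera from above.

Call:
drive_tool(targets=[[[0,0,0,0.02,0,0.02,-1],[0,0,0,0.035,0.002,0.02,-1],[0,0,0,0.04,0.002,0,-1],[0,0,0,0.04,0.002,0,-1],[0,0,0,0.04,0.002,0,-1],[0,0,0,0.04,0.002,0,-1],[0,0,0,0.04,0.002,0,-1],[0,0,0,0.03,0.002,0,-1],[0,0,0,0.015,0.002,0,-1],[0,0,0,0,0,0,-1]]])

```text
t: 32.3
ee_pos: [0.7018, 0.0716, 0.2473]
eef_rot: [0.004, 1.0, -0.0, -0.001]
ft_force: [-0.4, -0.6, -0.6]
grip_width: 0.0002
```

Call:
drive_tool(targets=[[[0,0,0,0,0,0,-1],[0,0,0,0,0,0,-1],[0,0,0,0,0,0,-1],[0,0,0,0,0,0,-1],[0,0,0,0,0,0,-1],[0,0,0,0,0,0,-1],[0,0,0,0,0,0,-1],[0,0,0,0,0,0,-1],[0,0,0,0,0,0,-1],[0,0,0,0,0,0,-1]]])

```text
t: 33.3
ee_pos: [0.7004, 0.0715, 0.2504]
eef_rot: [0.004, 1.0, -0.0, -0.0]
ft_force: [0.3, -0.3, -0.4]
grip_width: 0.0002
```

Run:
```python
from h import *
import pickle
print(telemetry.observe()['ee_pos'])
s=snap('wrist');pickle.dump(s,open('w13.pkl','wb'));cv2.imwrite('pics/w13.png',cv2.resize(s['frame'],(800,500)))
```

```text
[0.70037131 0.07146826 0.2504411 ]
```

View pics/w13.png

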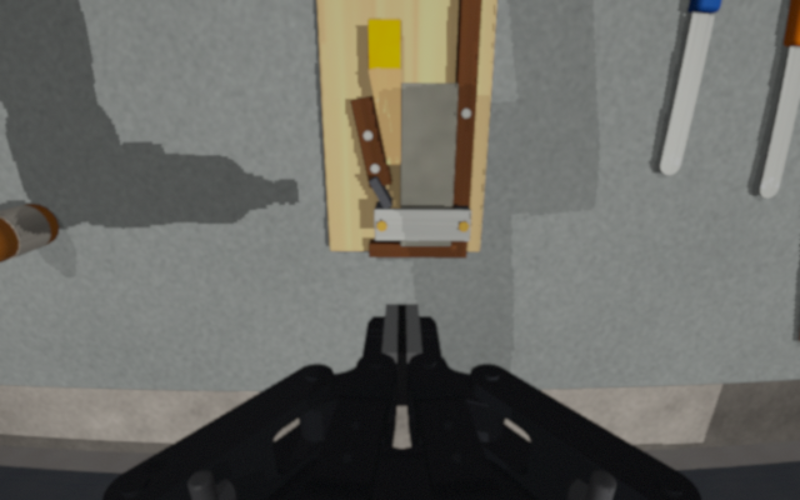

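Run:
```python
import pickle
from h import *
s=pickle.load(open('w13.pkl','rb'));cv2.imwrite('pics/w13c.png',cv2.resize(s['frame'][10:210,250:400],None,fx=3,fy=3,interpolation=cv2.INTER_CUBIC))
```

```text
(no output)
```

View pics/w13c.png

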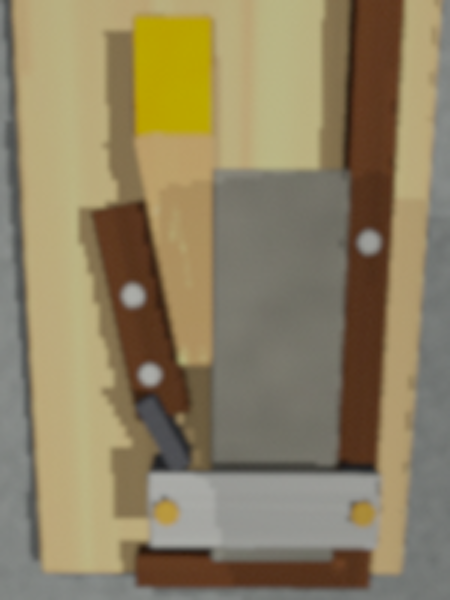

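Seen from above, the stone reaches the end stop (row 560 in the crop) with its left side on the fence. The wedge's left face lies along the stone and its taper along the rail. The arm is clear, so I'm handing in.

Run:
```python
from bench import sign_off
print(sign_off())
```

```text
the job is handed in; nothing more can be done
None
```

The stone is clamped and the job was handed in at about 33 s, with the arm clear of everything. I nudged the stone onto the fence and slid it under the bridge to the end stop. Then I laid the wedge flat about an inch into the slot mouth, let go of it, and tapped it home.

**Last checks**
- **Wedge:** it held at 21 N, with its butt at about x = −75 mm in the holder's frame, as specified.
- **Stone:** its near end is at about −24 mm (nominal −25). The final view from above shows it against both the fence and the stop.
- **Knives and bottle:** I moved nothing near them, and the bottle's picture patch was unchanged. The patch for the knives was no use, because the arm hid them in the first picture, so I only saw them lying there in the last views.

**What failed or disagreed**
- **First pushes on the wedge:** they stopped about 4 mm short because the tool was pressing down on it. Backing off and tapping with the tool slightly higher fixed this.
- **Camera disagreements:** the wrist and side cameras differed by about 3 mm in y. The scene camera read the stone's far edge as about 117 mm instead of 125 mm, which neither the near end nor the view from above supports.

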